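# Lay up and chock the retain vials

## Task

Gather the three thick amber vials into the steel tray, lying on their sides across it in one snug row in the middle of its width: the longest against the tall stop wall, then the medium one, then the shortest. When all three are in, set the black rubber chock on the tray floor, lengthwise along the shortest vial and snug up to it, so that the row cannot roll apart. Leave the two slim vials where they lie, and let everything come to rest.

Things in the scene. Friction and masses are not known exactly. Their poses are not given: they have to be found in the camera images.
- tray: Fixed steel tray, 180 (its x) by 160 mm (y); origin: centre of its underside, z up. Floor top at z = 4 mm. Tall stop wall at the -x end: inner face x = -80 mm, top z = 26 mm. Other sides are low lips, tops z = 12 mm, inner faces x = +86, y = +-76 mm. The vials lie along its y, centred near y = 0, in a row from the stop wall towards +x; the chock closes the row on the +x side.
- vial_long_mid (a point): The longest of the three thick vials: round amber glass vial with black screw cap, lying on its side; 28 mm thick, 64 mm long with cap (one straight cylinder), under 70 g. The point is its centre, 14 mm above what it lies on; x runs along its length to the cap, y and z turn as it rolls. Rolls if knocked; can be gripped end to end.
- vial_medium_mid (a point): The medium one of the three thick vials: round amber glass vial with black screw cap, lying on its side; 28 mm thick, 52 mm long with cap (one straight cylinder), under 70 g. The point is its centre, 14 mm above what it lies on; x runs along its length to the cap, y and z turn as it rolls. Rolls if knocked; can be gripped end to end.
- vial_short_mid (a point): The shortest of the three thick vials: round amber glass vial with black screw cap, lying on its side; 28 mm thick, 40 mm long with cap (one straight cylinder), under 70 g. The point is its centre, 14 mm above what it lies on; x runs along its length to the cap, y and z turn as it rolls. Rolls if knocked; can be gripped end to end.
- slim_long_mid (a point): A slim look-alike that does not belong (leave it): round amber glass vial with black screw cap, lying on its side; 18 mm thick, 64 mm long with cap (one straight cylinder), under 70 g. The point is its centre, 9 mm above what it lies on; x runs along its length to the cap, y and z turn as it rolls. Rolls if knocked; can be gripped end to end.
- slim_short_mid (a point): A slim look-alike that does not belong (leave it): round amber glass vial with black screw cap, lying on its side; 18 mm thick, 46 mm long with cap (one straight cylinder), under 70 g. The point is its centre, 9 mm above what it lies on; x runs along its length to the cap, y and z turn as it rolls. Rolls if knocked; can be gripped end to end.
- chock_mid (a point): Black rubber-coated chock with two small steel screw heads on top, lying flat: a bar 60 mm long (its x), 24 mm high; lower 12 mm is 34 mm wide (its y), upper 12 mm is 22 mm wide, both sides alike. 100 to 210 g. The point is its centre, 12 mm above what it stands on; z up. Can be gripped end to end.
There are look-alikes about, which are no part of the job. What is shaped like the part that bears vial_short_mid but blue, red or yellow is not meant.

How it is judged:
On the way, in this order (a step that is already met when the one before it is completed fails the run):
1. all three thick vials lie released in the tray (x of vial_long_mid in the frame of tray between -0.08 and 0.085 m and y of vial_long_mid in the frame of tray between -0.06 and 0.06 m and z of each of vial_long_mid, vial_medium_mid, vial_short_mid in the frame of tray below 0.026 m and contact force between the fingers and vial_long below 0.1 N and x of vial_medium_mid in the frame of tray between -0.08 and 0.085 m and y of vial_medium_mid in the frame of tray between -0.06 and 0.06 m and contact force between the fingers and vial_medium below 0.1 N and x of vial_short_mid in the frame of tray between -0.08 and 0.085 m and y of vial_short_mid in the frame of tray between -0.06 and 0.06 m and contact force between the fingers and vial_short below 0.1 N), for 0.2 s.
2. then the chock is set on the tray floor beside the shortest vial (x of chock_mid in the frame of tray between 0.012 and 0.07 m and horizontal distance between chock_mid and vial_short_mid below 0.044 m and z of chock_mid in the frame of tray below 0.021 m), for 0.2 s.
At the end, for the whole second after the job is handed in: Released and at rest on the tray floor in the order stop wall, long, medium, short vial, chock (wide base down); each gap in the row at most about 10 mm; each centre within 15 mm of the middle of the tray's width; each length within 0.25 rad of the tray's y axis (all of step 2 and x of vial_long_mid in the frame of tray between -0.068 and -0.056 m and y of vial_long_mid in the frame of tray between -0.015 and 0.015 m and z of each of vial_long_mid, vial_medium_mid, vial_short_mid in the frame of tray below 0.024 m and angle between the x axis of each of vial_long_mid, vial_medium_mid, vial_short_mid, chock_mid and the y axis of tray, either way round below 0.25 rad and linear speed of each of vial_long, vial_medium, vial_short, chock below 0.01 m/s and contact force between the fingers and vial_long below 0.1 N and x of vial_medium_mid in the frame of tray between -0.042 and -0.014 m and y of vial_medium_mid in the frame of tray between -0.015 and 0.015 m and contact force between the fingers and vial_medium below 0.1 N and x of vial_short_mid in the frame of tray between -0.014 and 0.024 m and y of vial_short_mid in the frame of tray between -0.015 and 0.015 m and contact force between the fingers and vial_short below 0.1 N and y of chock_mid in the frame of tray between -0.015 and 0.015 m and contact force between the fingers and chock below 0.1 N and horizontal distance between vial_long_mid and vial_medium_mid below 0.04 m and horizontal distance between vial_medium_mid and vial_short_mid below 0.04 m and angle between chock_mid's own z axis and vertical below 0.15 rad); the robot touches nothing.
It fails at once if a slim vial is disturbed (moved more than 25 mm) (distance of any of slim_long_mid, slim_short_mid from where it was at the start of the episode above 0.025 m).
It also fails if it takes over 112 s, if anything falls off the work surface, if the arm or the gripper's body presses on something with over 40 N, if the wrist force passes 120 N, or if a joint passes its speed limit or range.

## Robot

A 6-joint arm with a two-finger parallel gripper is mounted at the origin on the work surface. World frame = base frame: x ahead of the robot, y to its left, z up, the work surface at z = 0. Lengths are in m, angles in rad, forces in N, time in s.
With the tool pointing down it reaches from about 0.325 to 0.85 m from the base axis. Payload 4.4 kg.
Tool frame: the origin (TCP) lies on the mounting face of the last link; the fingertips stand 199 mm ahead of it and the grasp point (between the pads) lies 180 mm ahead of it (pinch_z is the distance from the TCP to the grasp point, in m); z points along the fingers, y is the direction in which the jaws open and shut (so a half turn about z gives the same grasp; the last joint's range is limited). The gripper opens to 94 mm and grips with 3 to 60 N. Pads are 16 mm wide; open, the fingers measure 119 mm over their backs; the gripper's body (75 mm by 177 mm) begins 78 mm behind the grasp point.
Start: joints at [-1.282, 0.207, 1.542, -0, 1.393, -0.15], TCP at [0.244, -0.521, 0.405] pointing down, gripper open.
Joint ranges: [-2.73, 2.73], [-0.86, 2.22], [0.23, 2.46], [-1.11, 4.25], [0.08, 2.63], [-2.82, 2.82]. Speed limits (rad/s): [2.79, 2.79, 3.14, 3.14, 3.14, 3.14].

## Interface

Orientations are given as [roll, pitch, yaw] about the fixed x, y, z axes, in that order (R = Rz(yaw) Ry(pitch) Rx(roll)).
In Python, from rig import * gives the robot as it stands.
- The arm moves only by the tool drive_tool, never from a script. Its argument "steps" is a list of rows, each an object of numbers: "ax", "ay", "az": the turn, a rotation vector about the tool's x, y, z in degrees; "dx", "dy", "dz": the shift along the tool's x, y, z in m; "fingers": the closure, from -1 (fully open) to 1 (shut). A call has 1 to 10 rows; each row is the pose to reach, as a shift and turn from the pose commanded when the call began, along the tool's axes at that moment; what a row does not reach only later rows make up. A row lasts 1/10 s, in which the tool goes at most 50 mm and 8.59 degrees, less where a joint would pass 70% of its speed; a pose out of reach is approached as far as the arm can. A call with a gripper value outside its range is refused whole. The fingers move at their own pace and stop on an object; the grip force is fixed at half the most. Time passes only in rows, so rows that repeat a pose let the fingers close. It gives the time, the measured TCP pose, the force and the opening at its end, in the units of the state.
- observe(): the state, without advancing time (a new reading comes with each control period).
- read_camera(name): name is "side" or "top" or "wrist"; returns a dict with "img" (420x560x3 uint8, red, green, blue), "fx", "fy", "cx", "cy" (pixels), "R" (3x3) and "t" (3): a world point X has camera coordinates R X + t; the wrist camera has in their place "hand_eye" (4x4, takes a point from camera to tool coordinates, whose origin is the TCP and whose axes are the flange's). Camera axes: x right, y down, z forward; pixel columns grow to the right and rows downward; lengths in m; the calibration is good to about 2 mm. A picture is of the moment at which its call begins: read the wrist's pose just before it. There is no depth.
- sign_off(): hands the job in, once; it reports no verdict.
The state is a dict: "time_s": time; "joint_positions": joint angles; "joint_velocities": joint speeds; "joint_torque": joint torques, N m; "tcp_pos": TCP position; "orientation": TCP orientation; "ft_force": force on the tool from outside, world axes, zero at the start; "torque": the same for the moment, N m; "grip_width": opening from 0.0 (shut) to 1.0 (fully open).
Only numpy, scipy, OpenCV 4.12 (cv2) and the standard library are available. Lean on these libraries where they do the work, as an engineer would, in place of code of your own. Each camera call takes 0.05 s, during which the arm holds its last target.

## Working session

There is one attempt and no reset: what is moved stays moved. The work goes in short steps, Python scripts to look and compute and a tool call to move; the robot and the scene stay as the last step left them, time stands still between calls to the robot, and variables do not carry over. Pictures are saved under pics/ and viewed, and the job is handed in when it is done.

Besides the shell and the picture viewer there is one more tool, called after ">>>" by a JSON object that holds its "method" and its "body", one argument or row to a line. drive_tool: Moves the arm, as the interface text tells. Its arguments: {"type":"object","properties":{"steps":{"type":"array"}},"required":["steps"]}

```bash
mkdir -p pics; ls; python3 - <<'E'
from rig import *
import cv2
print(observe())
for n in ["side","top","wrist"]:
    c=read_camera(n); cv2.imwrite(f"pics/{n}0.png",c["img"][:,:,::-1])
    print(n,{k:v for k,v in c.items() if k!="img"})
E
```

```text
pics
{'time_s': 0.0, 'joint_positions': array([-1.28250339e+00,  2.07438916e-01,  1.54294282e+00, -1.84128249e-05,
        1.39348061e+00, -1.50481735e-01]), 'joint_velocities': array([ 3.61616481e-04, -1.30191767e-03, -1.29810690e-03,  9.23569589e-05,
       -2.16948053e-03,  1.07340717e-03]), 'joint_torque': array([ 2.79915375e-04, -3.70874763e+01, -2.81418586e+01,  6.98102382e-02,
        3.60049435e-02, -1.95593525e-04]), 'tcp_pos': array([ 0.24417214, -0.52018836,  0.40348484]), 'orientation': array([-3.13934589e+00, -3.22348509e-04,  4.38777575e-01]), 'ft_force': array([-0.17044396, -0.42512136, -0.04935634]), 'torque': array([ 0.00807039, -0.05118232, -0.04361793]), 'grip_width': 1.0034029733712309}
side {'fx': 477.69623421541326, 'fy': 477.69623421541326, 'cx': 276.57303249034095, 'cy': 223.41802735808054, 'R': array([[-0.97486855, -0.2222375 , -0.01555   ],
       [-0.14860472,  0.70069648, -0.69781164],
       [ 0.16597574, -0.67796382, -0.7161125 ]]), 't': array([0.48014936, 0.06935085, 1.10681461])}
top {'fx': 398.9855991497373, 'fy': 398.9855991497373, 'cx': 285.0728851232219, 'cy': 209.33610345106, 'R': array([[-9.09300011e-04, -9.99994588e-01, -3.16169313e-03],
       [-9.84046868e-01,  1.45727784e-03, -1.77903453e-01],
       [ 1.77907098e-01,  2.94948661e-03, -9.84042867e-01]]), 't': array([0.05976821, 0.51886724, 0.92719787])}
wrist {'fx': 290.6972887847622, 'fy': 290.6972887847622, 'cx': 276.02160345627846, 'cy': 206.57980318930674, 'hand_eye': array([[-2.29644461e-05, -9.67397076e-01, -2.53264482e-01,
         7.37494158e-02],
       [ 9.99999844e-01, -1.63427798e-04,  5.33573167e-04,
         6.10906726e-04],
       [-5.57567578e-04, -2.53264430e-01,  9.67396929e-01,
         2.00094666e-02],
       [ 0.00000000e+00,  0.00000000e+00,  0.00000000e+00,
         1.00000000e+00]])}
```

View pics/top0.png

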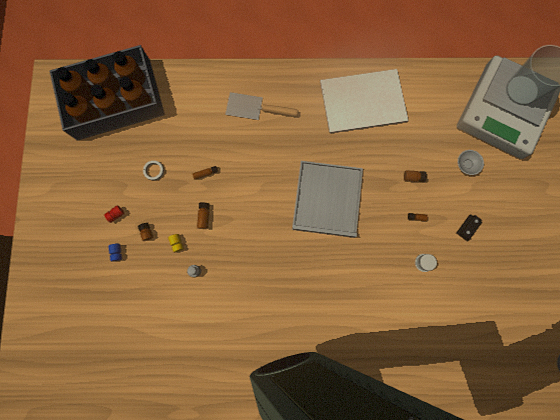

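View pics/side0.png

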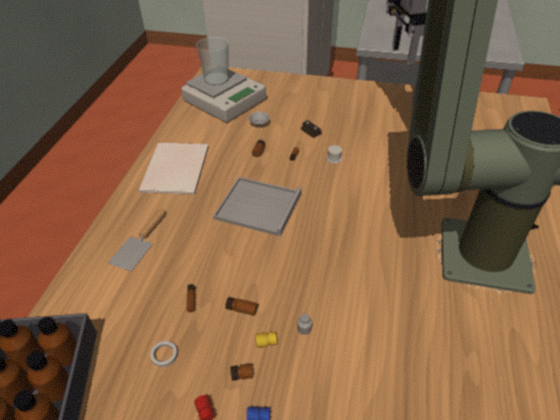

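View pics/wrist0.png

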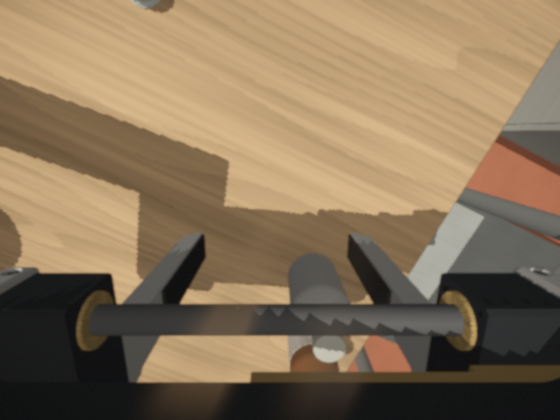

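Candidates in the top view: amber (203,215) is probably long, (415,176) probably medium and (146,231) probably short. Slim ones are at (206,172) and (417,217). Red (114,214), yellow (175,242) and blue (115,252) are look-alikes. The chock is at (469,227) and the tray at (328,199). I'll check these in crops.

```bash
python3 - <<'E'
import cv2,numpy as np
i=cv2.imread("pics/top0.png"); s=cv2.imread("pics/side0.png")
r=lambda a,f:cv2.resize(a,None,fx=f,fy=f,interpolation=cv2.INTER_CUBIC)
a=r(i[150:270,95:235],4);cv2.imwrite("pics/c_left.png",a)
cv2.imwrite("pics/c_right.png",r(i[150:270,280:490],3.7))
cv2.imwrite("pics/c_side.png",r(s[110:240,200:350],4.5))
E
```

```text
(no output)
```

View pics/c_left.png

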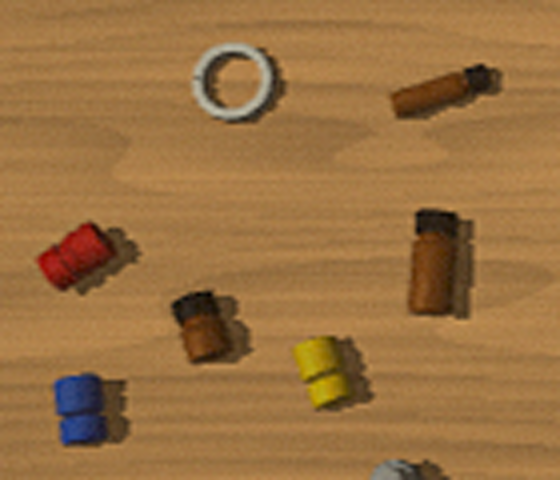

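View pics/c_right.png

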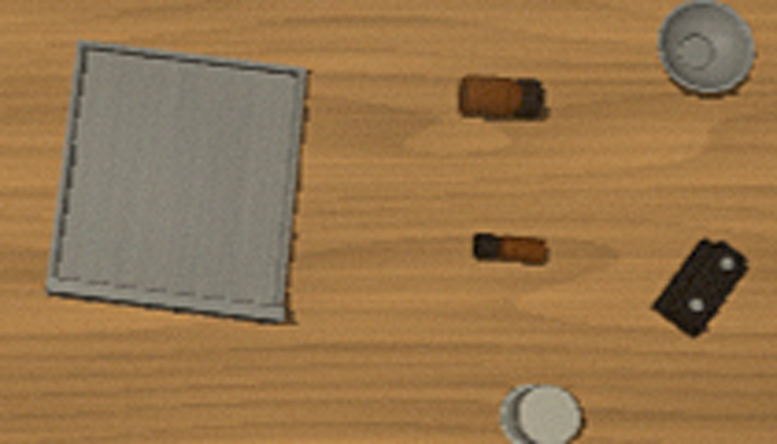

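View pics/c_side.png

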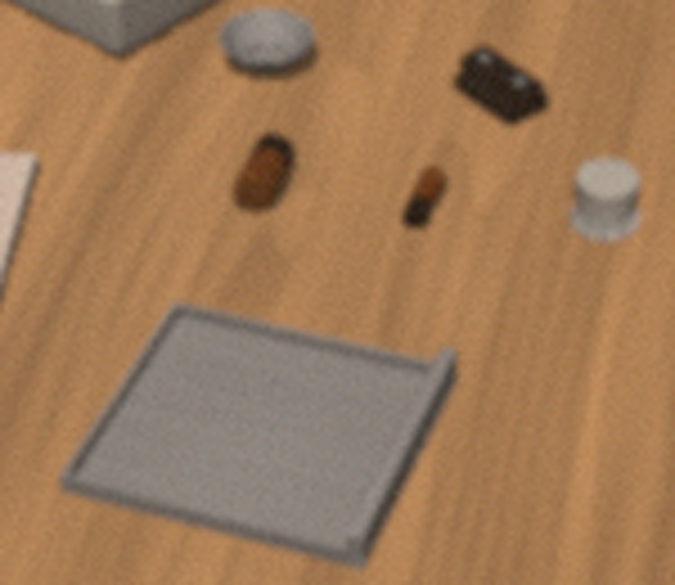

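The crops confirm it: long (203,215), medium (415,176), short (146,231), slim (206,172) and (417,217). The tall wall is on the robot side of the tray, so tray +x points away from the robot. Next I'll measure.

```bash
cat > h.py <<'E'
from rig import *
import cv2,numpy as np
from scipy.spatial.transform import Rotation as Ro
def ray(c,uv,z,state=None):
    """pixel(s) -> world points on plane z"""
    uv=np.atleast_2d(uv).astype(float)
    d=np.c_[(uv[:,0]-c["cx"])/c["fx"],(uv[:,1]-c["cy"])/c["fy"],np.ones(len(uv))]
    if "R" in c: R=c["R"].T; o=-R@c["t"]
    else:
        T=np.eye(4);T[:3,:3]=Ro.from_euler("xyz",state["orientation"]).as_matrix();T[:3,3]=state["tcp_pos"]
        M=T@c["hand_eye"];R=M[:3,:3];o=M[:3,3]
    w=d@R.T
    return o+w*((z-o[2])/w[:,2])[:,None]
def plan(x,y,zp,yaw_jaw):
    """pinch goal world x,y,z; jaw axis angle (mod pi). prints dx,dy,dz,az in tool axes"""
    s=observe();R=Ro.from_euler("xyz",s["orientation"]).as_matrix()
    p=s["tcp_pos"]+R@[0,0,.18]
    d=R.T@(np.array([x,y,zp])-p)
    ja=np.arctan2(R[1,1],R[0,1]); e=(yaw_jaw-ja+np.pi/2)%np.pi-np.pi/2
    print("pinch",p.round(4),"jaw",round(ja,3),"| dx %.4f dy %.4f dz %.4f az %.2f (alt %.2f) q6 %.2f t %.1f"%(*d,-np.degrees(e),-np.degrees(e)+(180 if e>0 else -180),s["joint_positions"][5],s["time_s"]))
E
python3 - <<'E'
from h import *
c=read_camera("top");im=c["img"].astype(int);hsv=cv2.cvtColor(c["img"],cv2.COLOR_RGB2HSV)
B=dict(long=(185,198,222,236),med=(398,165,432,188),short=(132,218,158,245),slimL=(190,160,222,182),slimS=(403,207,432,226),chock=(452,210,486,244))
for n,(a,b,e,f) in B.items():
    p=im[b:f,a:e];v=p.max(2);bg=np.median(v)
    m=((v<0.62*bg)).astype(np.uint8)
    h=15
    k,l,st,ce=cv2.connectedComponentsWithStats(m)
    j=1+np.argmax(st[1:,4]);m=(l==j)
    am=m&(hsv[b:f,a:e,1]>150)&(v>50)
    pts=np.argwhere(m)[:,::-1]+[a,b]
    w=ray(c,pts,.014)
    r=cv2.minAreaRect((w[:,:2]*1000).astype(np.float32))
    print(n,st[j,4],"mean",w.mean(0).round(4),"rect",np.round(r[0],1),np.round(r[1],1),round(r[2],1))
# tray
m=((hsv[...,1]<70)&(hsv[...,2]>60)).astype(np.uint8);k,l,st,ce=cv2.connectedComponentsWithStats(m)
j=l[199,328];print(st[j],ce[j])
cn=cv2.findContours((l==j).astype(np.uint8),0,2)[0][0]
w=ray(c,cn[:,0],.012);r=cv2.minAreaRect((w[:,:2]*1000).astype(np.float32));print(r,cv2.boxPoints(r))
print(cv2.approxPolyDP(cn,6,True)[:,0].tolist(), ray(c,cv2.approxPolyDP(cn,6,True)[:,0],.012).round(4))
E
```

```text
long 275 mean [0.5109 0.2573 0.014 ] rect [510.8 259.8] [67.3 32.9] 1.8
med 176 mean [ 0.6077 -0.2777  0.014 ] rect [ 609.8 -274.2] [58.7 29. ] 89.9
short 194 mean [0.4715 0.4035 0.014 ] rect [469.8 403.5] [50.4 36.9] 25.6
slimL 143 mean [0.6202 0.2564 0.014 ] rect [620.  260.9] [21.6 68.6] 21.3
slimS 114 mean [ 0.5047 -0.2706  0.014 ] rect [ 504.8 -273.4] [47.9 18.6] 85.4
chock 363 mean [ 0.4794 -0.4003  0.014 ] rect [ 480.  -401.5] [37.  67.9] 51.2
[ 293  161   70   76 4336] [327.74584871 198.49838561]
((554.4944458007812, -49.19264221191406), (160.70521545410156, 179.9396514892578), 82.74324035644531) [[ 455.09546  -117.537   ]
 [ 633.59375  -140.26625 ]
 [ 653.89343    19.151718]
 [ 475.39514    41.880966]]
[[301, 161], [293, 229], [356, 236], [362, 169]] [[ 0.6521  0.018   0.012 ]
 [ 0.4751  0.0394  0.012 ]
 [ 0.4573 -0.1178  0.012 ]
 [ 0.6304 -0.1389  0.012 ]]
```

```bash
python3 -c "
from h import *
plan(.511,.258,.13,.03)"
```

```text
pinch [ 0.2442 -0.5201  0.2239] jaw -1.132 | dx 0.5721 dy -0.5908 dz 0.0949 az -66.58 (alt 113.42) q6 -0.15 t 0.2
```

>>> {"method": "drive_tool", "body": {
  "steps": [
    {"dx": 0.57,"dy": -0.59,"dz": 0.05,"az": -66},
    {"dx": 0.57,"dy": -0.59,"dz": 0.05,"az": -66},
    {"dx": 0.57,"dy": -0.59,"dz": 0.05,"az": -66},
    {"dx": 0.57,"dy": -0.59,"dz": 0.05,"az": -66},
    {"dx": 0.57,"dy": -0.59,"dz": 0.05,"az": -66},
    {"dx": 0.57,"dy": -0.59,"dz": 0.05,"az": -66},
    {"dx": 0.57,"dy": -0.59,"dz": 0.05,"az": -66},
    {"dx": 0.57,"dy": -0.59,"dz": 0.05,"az": -66},
    {"dx": 0.57,"dy": -0.59,"dz": 0.05,"az": -66},
    {"dx": 0.57,"dy": -0.59,"dz": 0.05,"az": -66}
  ]
}}

```text
invalid input at $.steps[0]: expected keys ax, ay, az, dx, dy, dz, fingers
```

```bash
python3 -c "
from h import *
plan(.511,.258,.13,.03)"
```

```text
pinch [ 0.2442 -0.5201  0.2239] jaw -1.132 | dx 0.5721 dy -0.5908 dz 0.0949 az -66.58 (alt 113.42) q6 -0.15 t 0.2
```

All keys are needed in every row.

>>> {"method": "drive_tool", "body": {
  "steps": [
    {"ax": 0,"ay": 0,"az": -66,"dx": 0.57,"dy": -0.59,"dz": 0.05,"fingers": -1},
    {"ax": 0,"ay": 0,"az": -66,"dx": 0.57,"dy": -0.59,"dz": 0.05,"fingers": -1},
    {"ax": 0,"ay": 0,"az": -66,"dx": 0.57,"dy": -0.59,"dz": 0.05,"fingers": -1},
    {"ax": 0,"ay": 0,"az": -66,"dx": 0.57,"dy": -0.59,"dz": 0.05,"fingers": -1},
    {"ax": 0,"ay": 0,"az": -66,"dx": 0.57,"dy": -0.59,"dz": 0.05,"fingers": -1},
    {"ax": 0,"ay": 0,"az": -66,"dx": 0.57,"dy": -0.59,"dz": 0.05,"fingers": -1},
    {"ax": 0,"ay": 0,"az": -66,"dx": 0.57,"dy": -0.59,"dz": 0.05,"fingers": -1},
    {"ax": 0,"ay": 0,"az": -66,"dx": 0.57,"dy": -0.59,"dz": 0.05,"fingers": -1},
    {"ax": 0,"ay": 0,"az": -66,"dx": 0.57,"dy": -0.59,"dz": 0.05,"fingers": -1},
    {"ax": 0,"ay": 0,"az": -66,"dx": 0.57,"dy": -0.59,"dz": 0.05,"fingers": -1}
  ]
}}

```text
time_s: 1.2
tcp_pos: [0.4057, -0.0462, 0.3744]
orientation: [3.141, 0.0, 1.59]
ft_force: [0.4, -1.0, -0.1]
grip_width: 0.996
```

```bash
python3 -c "
from h import *
plan(.511,.258,.13,.03)"
```

```text
pinch [ 0.4059 -0.0463  0.1944] jaw 0.02 | dx 0.3022 dy 0.1110 dz 0.0643 az -0.59 (alt 179.41) q6 -0.35 t 1.2
```

>>> {"method": "drive_tool", "body": {
  "steps": [
    {"ax": 0,"ay": 0,"az": -0.6,"dx": 0.302,"dy": 0.111,"dz": 0.05,"fingers": -1},
    {"ax": 0,"ay": 0,"az": -0.6,"dx": 0.302,"dy": 0.111,"dz": 0.05,"fingers": -1},
    {"ax": 0,"ay": 0,"az": -0.6,"dx": 0.302,"dy": 0.111,"dz": 0.05,"fingers": -1},
    {"ax": 0,"ay": 0,"az": -0.6,"dx": 0.302,"dy": 0.111,"dz": 0.05,"fingers": -1},
    {"ax": 0,"ay": 0,"az": -0.6,"dx": 0.302,"dy": 0.111,"dz": 0.05,"fingers": -1},
    {"ax": 0,"ay": 0,"az": -0.6,"dx": 0.302,"dy": 0.111,"dz": 0.05,"fingers": -1},
    {"ax": 0,"ay": 0,"az": -0.6,"dx": 0.302,"dy": 0.111,"dz": 0.05,"fingers": -1},
    {"ax": 0,"ay": 0,"az": -0.6,"dx": 0.302,"dy": 0.111,"dz": 0.05,"fingers": -1},
    {"ax": 0,"ay": 0,"az": -0.6,"dx": 0.302,"dy": 0.111,"dz": 0.05,"fingers": -1}
  ]
}}

```text
time_s: 2.1
tcp_pos: [0.5104, 0.256, 0.3236]
orientation: [-3.14, 0.001, 1.602]
ft_force: [-0.6, -1.0, -0.1]
grip_width: 0.999
```

```bash
python3 -c "
from h import *
plan(.511,.258,.13,.03)
c=read_camera('wrist');cv2.imwrite('pics/w1.png',c['img'][:,:,::-1])"
```

```text
pinch [0.5101 0.2558 0.1436] jaw 0.032 | dx 0.0022 dy 0.0010 dz 0.0136 az 0.09 (alt -179.91) q6 0.28 t 2.1
```

View pics/w1.png

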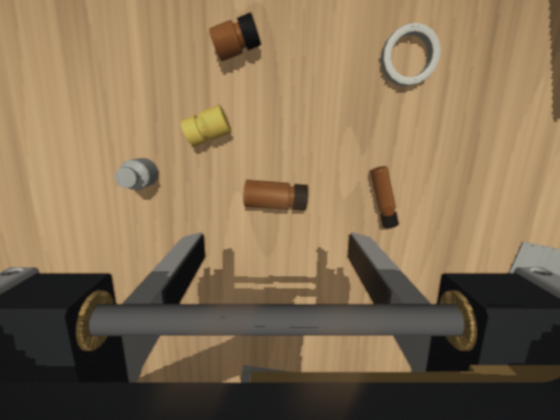

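The wrist view shows the long vial at (276,195), cap right, with the short one at (235,37) and the slim one at (385,197). I'll measure the long and short ones from it.

```bash
cat >> h.py <<'E'
def meas(c,s,box,z=.014,thr=None):
    a,b,e,f=box;img=c["img"][b:f,a:e];hsv=cv2.cvtColor(img,cv2.COLOR_RGB2HSV)
    v=hsv[...,2].astype(float);bg=np.median(v)
    m=(v<(thr or .66)*bg).astype(np.uint8)
    m=cv2.morphologyEx(m,cv2.MORPH_CLOSE,np.ones((5,5)))
    k,l,st,ce=cv2.connectedComponentsWithStats(m);j=1+np.argmax(st[1:,4])
    cn=max(cv2.findContours((l==j).astype(np.uint8),0,2)[0],key=len)[:,0]+[a,b]
    w=ray(c,cn,z,s);r=cv2.minAreaRect((w[:,:2]*1000).astype(np.float32))
    d=img.copy();d[l==j]=d[l==j]//2+np.array([0,120,0],np.uint8)
    (cx,cy),(w_,h_),an=r
    if h_>w_: an+=90
    print("c",np.round([cx,cy],1),"size",np.round([w_,h_],1),"long-axis deg",round((an+90)%180-90,1))
    return d
E
python3 - <<'E'
from h import *
s=observe();c=read_camera('wrist')
d=meas(c,s,(235,170,318,220));d2=meas(c,s,(200,3,270,68))
cv2.imwrite('pics/m1.png',np.hstack([cv2.resize(d,(400,300)),cv2.resize(d2,(400,300))])[:,:,::-1])
E
```

```text
c [510.4 261.9] size [63.7 27.2] long-axis deg 1.8
c [470.5 404. ] size [40.8 37.8] long-axis deg 19.3
```

View pics/m1.png

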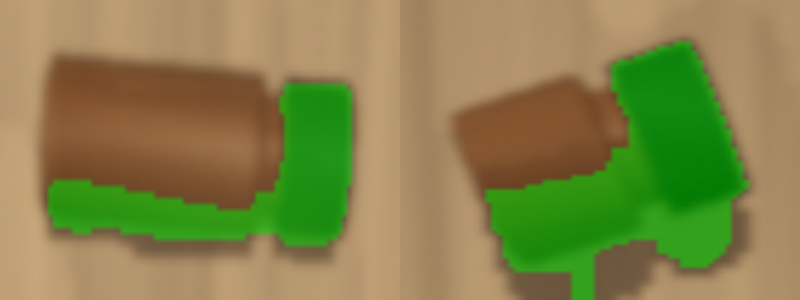

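```bash
python3 - <<'E'
import re
t=open('h.py').read()
t=t.replace('''    m=(v<(thr or .66)*bg).astype(np.uint8)
''','''    S=hsv[...,1].astype(float);bs=np.median(S)
    m=((S>bs+40)|(v<(thr or .3)*bg)).astype(np.uint8)
''')
open('h.py','w').write(t)
E
python3 - <<'E'
from h import *
s=observe();c=read_camera('wrist')
h=cv2.cvtColor(c['img'],cv2.COLOR_RGB2HSV)
print(h[195,265],h[195,300],h[225,270],h[212,290],h[206,270])
d=meas(c,s,(235,170,318,220));d2=meas(c,s,(200,3,270,68))
cv2.imwrite('pics/m2.png',np.hstack([cv2.resize(d,(400,300)),cv2.resize(d2,(400,300))])[:,:,::-1])
E
```

```text
[ 13 153 137] [15 66 62] [ 17 102 173] [ 17 102 173] [ 14 142  90]
c [508.6 265. ] size [26.6 61.6] long-axis deg -1.7
c [468.6 408.1] size [38.9 27.7] long-axis deg 21.3
```

View pics/m2.png

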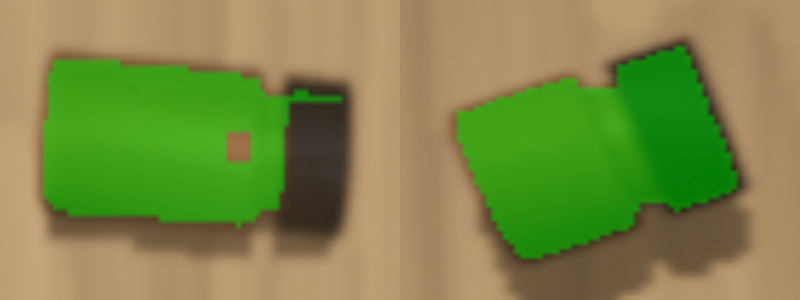

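```bash
sed -i 's/thr or .3/thr or .42/' h.py; python3 - <<'E'
from h import *
s=observe();c=read_camera('wrist')
d=meas(c,s,(235,170,318,220));d2=meas(c,s,(200,3,270,68))
plan(.510,.264,.022,.0)
E
```

```text
c [509.5 264.9] size [26.8 63.3] long-axis deg -2.0
c [468.9 408. ] size [39.5 28. ] long-axis deg 20.9
pinch [0.5106 0.2546 0.1445] jaw 0.029 | dx 0.0095 dy -0.0003 dz 0.1225 az 1.64 (alt -178.36) q6 0.28 t 2.3
```

>>> {"method": "drive_tool", "body": {
  "steps": [
    {"ax": 0,"ay": 0,"az": 3,"dx": 0.0095,"dy": 0,"dz": 0.05,"fingers": -1},
    {"ax": 0,"ay": 0,"az": 3,"dx": 0.0095,"dy": 0,"dz": 0.09,"fingers": -1},
    {"ax": 0,"ay": 0,"az": 3,"dx": 0.0095,"dy": 0,"dz": 0.11,"fingers": -1},
    {"ax": 0,"ay": 0,"az": 3,"dx": 0.0095,"dy": 0,"dz": 0.122,"fingers": -1},
    {"ax": 0,"ay": 0,"az": 3,"dx": 0.0095,"dy": 0,"dz": 0.122,"fingers": -1},
    {"ax": 0,"ay": 0,"az": 3,"dx": 0.0095,"dy": 0,"dz": 0.122,"fingers": -1}
  ]
}}

```text
time_s: 2.9
tcp_pos: [0.5112, 0.2651, 0.2035]
orientation: [3.14, -0.001, 1.548]
ft_force: [-0.4, 0.1, -0.0]
grip_width: 1.0
```

```bash
python3 -c "
from h import *
plan(.510,.264,.022,-.02)
c=read_camera('wrist');cv2.imwrite('pics/w2.png',c['img'][:,:,::-1])"
```

```text
pinch [0.5115 0.2652 0.0235] jaw -0.023 | dx -0.0013 dy -0.0015 dz 0.0015 az -0.16 (alt 179.84) q6 0.35 t 2.9
```

View pics/w2.png

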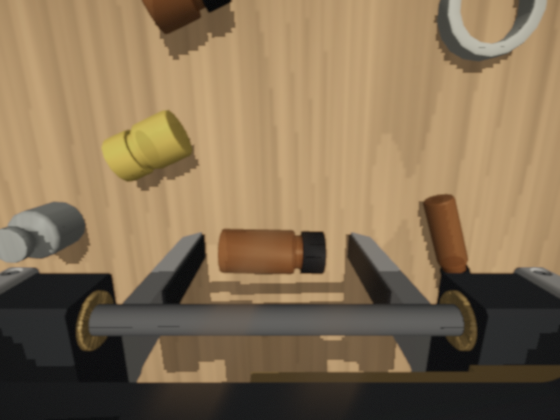

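The long vial sits between the pads at (272,252), level with the jaws and in line with the finger tips at row ~240–255. The slim vial at (447,235) is clear, so I'll close.

>>> {"method": "drive_tool", "body": {
  "steps": [
    {"ax": 0,"ay": 0,"az": 0,"dx": 0,"dy": -0.001,"dz": 0.001,"fingers": 1},
    {"ax": 0,"ay": 0,"az": 0,"dx": 0,"dy": -0.001,"dz": 0.001,"fingers": 1},
    {"ax": 0,"ay": 0,"az": 0,"dx": 0,"dy": -0.001,"dz": 0.001,"fingers": 1},
    {"ax": 0,"ay": 0,"az": 0,"dx": 0,"dy": -0.001,"dz": 0.001,"fingers": 1},
    {"ax": 0,"ay": 0,"az": 0,"dx": 0,"dy": -0.001,"dz": 0.001,"fingers": 1},
    {"ax": 0,"ay": 0,"az": 0,"dx": 0,"dy": -0.001,"dz": 0.001,"fingers": 1},
    {"ax": 0,"ay": 0,"az": 0,"dx": 0,"dy": -0.001,"dz": 0.001,"fingers": 1},
    {"ax": 0,"ay": 0,"az": 0,"dx": 0,"dy": -0.001,"dz": 0.001,"fingers": 1}
  ]
}}

```text
time_s: 3.75
tcp_pos: [0.5095, 0.2654, 0.2015]
orientation: [3.141, -0.0, 1.549]
ft_force: [-0.8, -0.2, 3.0]
grip_width: 0.68
```

```bash
python3 -c "
from h import *
plan(.510,.264,.11,-.02)
c=read_camera('wrist');cv2.imwrite('pics/w3.png',c['img'][:,:,::-1])"
```

```text
pinch [0.5095 0.2655 0.0215] jaw -0.022 | dx -0.0014 dy 0.0005 dz -0.0885 az -0.12 (alt 179.88) q6 0.35 t 3.8
```

View pics/w3.png

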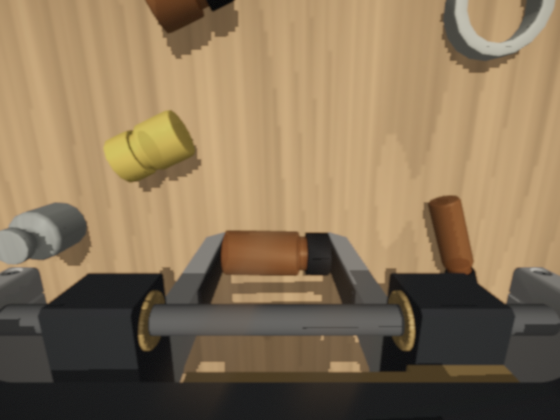

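>>> {"method": "drive_tool", "body": {
  "steps": [
    {"ax": 0,"ay": 0,"az": 0,"dx": 0,"dy": 0,"dz": -0.03,"fingers": 1},
    {"ax": 0,"ay": 0,"az": 0,"dx": 0,"dy": 0,"dz": -0.08,"fingers": 1},
    {"ax": 0,"ay": 0,"az": 0,"dx": 0,"dy": 0,"dz": -0.13,"fingers": 1},
    {"ax": 0,"ay": 0,"az": 0,"dx": 0,"dy": 0,"dz": -0.14,"fingers": 1}
  ]
}}

```text
time_s: 4.2
tcp_pos: [0.5115, 0.2662, 0.3481]
orientation: [3.13, -0.004, 1.549]
ft_force: [1.0, 0.4, 0.7]
grip_width: 0.676
```

```bash
python3 -c "
from h import *
plan(.554,-.05,.16,np.radians(82.75))"
```

```text
pinch [0.5136 0.2669 0.1681] jaw -0.022 | dx -0.3160 dy 0.0472 dz 0.0073 az -84.00 (alt 96.00) q6 0.35 t 4.2
```

>>> {"method": "drive_tool", "body": {
  "steps": [
    {"ax": 0,"ay": 0,"az": -84,"dx": -0.316,"dy": 0.047,"dz": 0,"fingers": 1},
    {"ax": 0,"ay": 0,"az": -84,"dx": -0.316,"dy": 0.047,"dz": 0,"fingers": 1},
    {"ax": 0,"ay": 0,"az": -84,"dx": -0.316,"dy": 0.047,"dz": 0,"fingers": 1},
    {"ax": 0,"ay": 0,"az": -84,"dx": -0.316,"dy": 0.047,"dz": 0,"fingers": 1},
    {"ax": 0,"ay": 0,"az": -84,"dx": -0.316,"dy": 0.047,"dz": 0,"fingers": 1},
    {"ax": 0,"ay": 0,"az": -84,"dx": -0.316,"dy": 0.047,"dz": 0,"fingers": 1},
    {"ax": 0,"ay": 0,"az": -84,"dx": -0.316,"dy": 0.047,"dz": 0,"fingers": 1},
    {"ax": 0,"ay": 0,"az": -84,"dx": -0.316,"dy": 0.047,"dz": 0,"fingers": 1},
    {"ax": 0,"ay": 0,"az": -84,"dx": -0.316,"dy": 0.047,"dz": 0,"fingers": 1},
    {"ax": 0,"ay": 0,"az": -84,"dx": -0.316,"dy": 0.047,"dz": 0,"fingers": 1}
  ]
}}

```text
time_s: 5.2
tcp_pos: [0.5489, -0.0524, 0.3395]
orientation: [3.141, -0.003, 2.966]
ft_force: [0.5, 0.6, -1.0]
grip_width: 0.678
```

>>> {"method": "drive_tool", "body": {
  "steps": [
    {"ax": 0,"ay": 0,"az": 0,"dx": 0,"dy": 0,"dz": 0,"fingers": 1},
    {"ax": 0,"ay": 0,"az": 0,"dx": 0,"dy": 0,"dz": 0,"fingers": 1}
  ]
}}

```text
time_s: 5.4
tcp_pos: [0.5491, -0.0515, 0.3402]
orientation: [3.141, -0.002, 2.959]
ft_force: [-0.1, 0.0, -1.0]
grip_width: 0.681
```

```bash
python3 -c "
from h import *
plan(.554,-.05,.16,np.radians(82.75))
s=observe();c=read_camera('wrist');cv2.imwrite('pics/w4.png',c['img'][:,:,::-1]);print(s)"
```

```text
pinch [ 0.5488 -0.0514  0.1602] jaw 1.388 | dx -0.0048 dy 0.0023 dz 0.0002 az -3.23 (alt 176.77) q6 -1.64 t 5.4
{'time_s': 5.4, 'joint_positions': array([-2.50479036e-01,  2.19241663e-01,  1.66593463e+00,  3.47312117e-05,
        1.25811340e+00, -1.63838778e+00]), 'joint_velocities': array([ 0.00391511, -0.0026058 , -0.00619067,  0.00053601,  0.00132962,
       -0.00634824]), 'joint_torque': array([-1.25945066e-01, -3.60987246e+01, -2.66318607e+01, -2.84999184e-02,
        7.49791623e-02, -3.52365989e-02]), 'tcp_pos': array([ 0.54909957, -0.05150687,  0.34019597]), 'orientation': array([ 3.14144508e+00, -1.69092868e-03,  2.95869448e+00]), 'ft_force': array([-0.05556407,  0.00563611, -1.03706749]), 'torque': array([ 0.07085099, -0.11117588,  0.06390964]), 'grip_width': 0.6809382741438238}
```

View pics/w4.png

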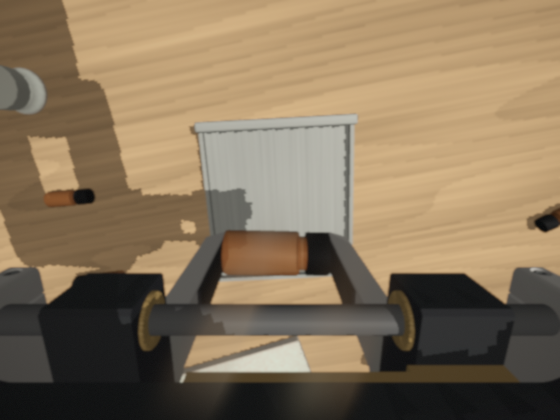

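```bash
python3 -c "
import cv2
i=cv2.imread('pics/w4.png');cv2.imwrite('pics/c4.png',cv2.resize(i[108:148,185:370],None,fx=4.3,fy=4.3,interpolation=2))
cv2.imwrite('pics/c4b.png',cv2.resize(i[105:285,185:370],None,fx=3.3,fy=3.3,interpolation=2))"
```

```text
(no output)
```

View pics/c4.png

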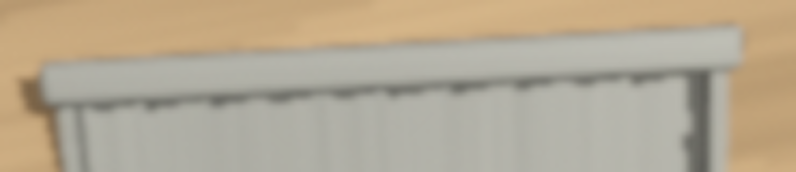

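View pics/c4b.png

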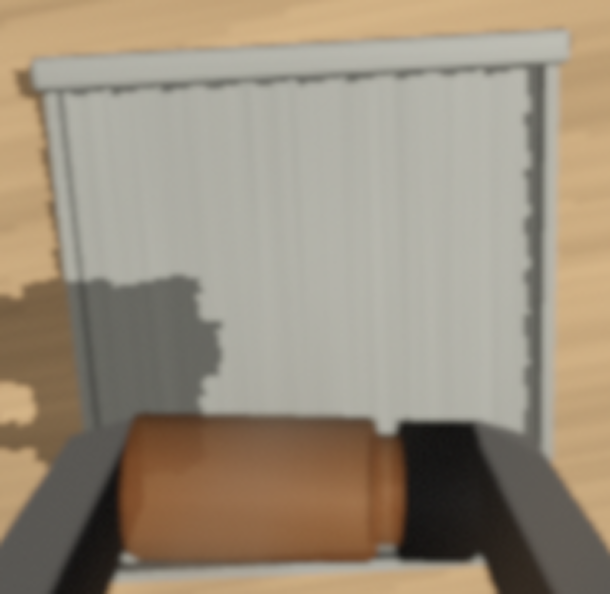

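```bash
cat > tray.py <<'E'
from h import *
def tray_from_wall(c,s,ol,orr,il,ir):
    w=ray(c,[ol,orr,il,ir],.026,s)[:,:2]
    yd=(w[0]-w[1])/np.linalg.norm(w[0]-w[1]) # one way
    xd=np.array([yd[1],-yd[0]]); 
    if xd[0]<0: xd=-xd;
    yd=np.array([-xd[1],xd[0]])
    mid=w.mean(0); o=mid+xd*.085
    print("len",np.linalg.norm(w[0]-w[1]),np.linalg.norm(w[2]-w[3]),"thick",(w[2:]-w[:2])@xd,"yaw",np.degrees(np.arctan2(xd[1],xd[0])),"origin",o)
    return o,xd,yd
if __name__=="__main__":
    s=observe();c=read_camera('wrist')
    o,xd,yd=tray_from_wall(c,s,(195,122.9),(357.1,114),(195.5,132.2),(357.1,123.3))
    # lips checks z=.012
    P=lambda u,v:(185+u/3.3,105+v/3.3)
    for p in [P(48,95),P(80,400),P(557,95),P(550,430),P(110,575),P(400,565)]:
        q=ray(c,[p],.012,s)[0,:2]-o; print(p,(q@xd).round(4),(q@yd).round(4))
E
python3 tray.py
```

```text
len 0.1574929831758242 0.15822946774754185 thick [0.00875673 0.00866346] yaw -7.432874980548422 origin [ 0.55463646 -0.04845851]
(199.54545454545456, 133.78787878787878) -0.0789 -0.079
(209.24242424242425, 226.21212121212122) 0.0212 -0.0801
(353.7878787878788, 133.78787878787878) -0.0706 0.0795
(351.6666666666667, 235.3030303030303) 0.0403 0.0788
(218.33333333333334, 279.24242424242425) 0.0869 -0.0766
(306.21212121212125, 276.21212121212125) 0.0883 0.0264
```

```bash
cat >> h.py <<'E'
TO=np.array([.5545,-.0487]);TY=np.radians(-7.4);TX=np.array([np.cos(TY),np.sin(TY)]);TV=np.array([-TX[1],TX[0]])
def tplan(tx,ty,z): p=TO+TX*tx+TV*ty; plan(p[0],p[1],z,TY+np.pi/2)
def tpos(p): q=np.asarray(p)[:2]-TO; return (q@TX).round(4),(q@TV).round(4)
E
python3 -c "
from h import *
tplan(-.063,0,.08)"
```

```text
pinch [ 0.5491 -0.0514  0.1607] jaw 1.389 | dx 0.0580 dy 0.0003 dz 0.0807 az -3.00 (alt 177.00) q6 -1.64 t 5.5
```

>>> {"method": "drive_tool", "body": {
  "steps": [
    {"ax": 0,"ay": 0,"az": -3,"dx": 0.04,"dy": 0,"dz": 0.02,"fingers": 1},
    {"ax": 0,"ay": 0,"az": -3,"dx": 0.058,"dy": 0,"dz": 0.05,"fingers": 1},
    {"ax": 0,"ay": 0,"az": -3,"dx": 0.058,"dy": 0,"dz": 0.08,"fingers": 1},
    {"ax": 0,"ay": 0,"az": -3,"dx": 0.058,"dy": 0,"dz": 0.08,"fingers": 1},
    {"ax": 0,"ay": 0,"az": -3,"dx": 0.058,"dy": 0,"dz": 0.08,"fingers": 1},
    {"ax": 0,"ay": 0,"az": -3,"dx": 0.058,"dy": 0,"dz": 0.08,"fingers": 1}
  ]
}}

```text
time_s: 6.1
tcp_pos: [0.4937, -0.0415, 0.2631]
orientation: [-3.141, 0.004, 3.014]
ft_force: [0.2, -0.0, -1.2]
grip_width: 0.678
```

```bash
python3 -c "
from h import *
tplan(-.063,0,.0265)
c=read_camera('wrist');cv2.imwrite('pics/w5.png',c['img'][:,:,::-1])"
```

```text
pinch [ 0.4944 -0.0417  0.0831] jaw 1.443 | dx 0.0027 dy 0.0008 dz 0.0565 az 0.08 (alt -179.92) q6 -1.70 t 6.1
```

View pics/w5.png

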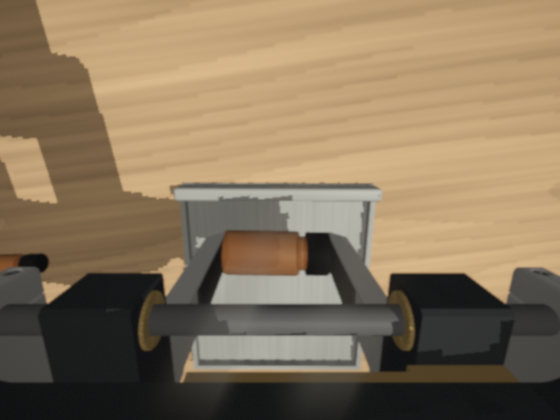

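The vial hangs level at (268,252), parallel to the wall edge at row ~190. Lowering.

>>> {"method": "drive_tool", "body": {
  "steps": [
    {"ax": 0,"ay": 0,"az": 0,"dx": 0.002,"dy": 0,"dz": 0.03,"fingers": 1},
    {"ax": 0,"ay": 0,"az": 0,"dx": 0.002,"dy": 0,"dz": 0.05,"fingers": 1},
    {"ax": 0,"ay": 0,"az": 0,"dx": 0.002,"dy": 0,"dz": 0.05,"fingers": 1},
    {"ax": 0,"ay": 0,"az": 0,"dx": 0.002,"dy": 0,"dz": 0.05,"fingers": 1},
    {"ax": 0,"ay": 0,"az": 0,"dx": 0.002,"dy": 0,"dz": 0.05,"fingers": 1}
  ]
}}

```text
time_s: 6.65
tcp_pos: [0.4916, -0.0413, 0.213]
orientation: [-3.141, 0.004, 3.014]
ft_force: [0.1, 0.5, 0.3]
grip_width: 0.682
```

```bash
python3 -c "
from h import *
tplan(-.063,0,.0265)"
```

```text
pinch [ 0.4922 -0.0414  0.033 ] jaw 1.443 | dx 0.0003 dy 0.0008 dz 0.0065 az 0.10 (alt -179.90) q6 -1.70 t 6.7
```

>>> {"method": "drive_tool", "body": {
  "steps": [
    {"ax": 0,"ay": 0,"az": 0,"dx": 0,"dy": 0.001,"dz": 0.004,"fingers": 1},
    {"ax": 0,"ay": 0,"az": 0,"dx": 0,"dy": 0.001,"dz": 0.006,"fingers": 1},
    {"ax": 0,"ay": 0,"az": 0,"dx": 0,"dy": 0.001,"dz": 0.0065,"fingers": 1},
    {"ax": 0,"ay": 0,"az": 0,"dx": 0,"dy": 0.001,"dz": 0.0065,"fingers": 1}
  ]
}}

```text
time_s: 7.05
tcp_pos: [0.4909, -0.04, 0.2055]
orientation: [-3.142, 0.001, 3.014]
ft_force: [-0.5, 0.6, 3.6]
grip_width: 0.68
```

```bash
python3 -c "
from h import *
tplan(-.063,0,.0265);print(observe()['ft_force'])
c=read_camera('wrist');cv2.imwrite('pics/w6.png',c['img'][:,:,::-1])"
```

```text
pinch [ 0.491  -0.04    0.0255] jaw 1.443 | dx -0.0010 dy -0.0004 dz -0.0010 az 0.10 (alt -179.90) q6 -1.70 t 7.0
[-0.4587407   0.56810232  3.61062143]
```

View pics/w6.png

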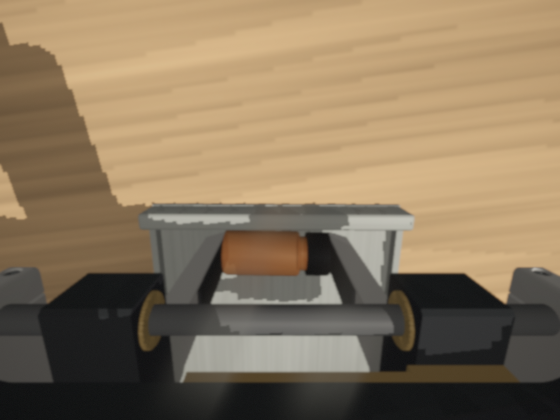

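It touches the floor (3.6 N) and lies next to the wall. Releasing.

>>> {"method": "drive_tool", "body": {
  "steps": [
    {"ax": 0,"ay": 0,"az": 0,"dx": 0,"dy": 0,"dz": 0,"fingers": -0.2},
    {"ax": 0,"ay": 0,"az": 0,"dx": 0,"dy": 0,"dz": 0,"fingers": -0.5},
    {"ax": 0,"ay": 0,"az": 0,"dx": 0,"dy": 0,"dz": 0,"fingers": -0.8},
    {"ax": 0,"ay": 0,"az": 0,"dx": 0,"dy": 0,"dz": 0,"fingers": -0.8},
    {"ax": 0,"ay": 0,"az": 0,"dx": 0,"dy": 0,"dz": 0,"fingers": -0.8},
    {"ax": 0,"ay": 0,"az": 0,"dx": 0,"dy": 0,"dz": -0.03,"fingers": -0.8},
    {"ax": 0,"ay": 0,"az": 0,"dx": 0,"dy": 0,"dz": -0.08,"fingers": -1},
    {"ax": 0,"ay": 0,"az": 0,"dx": 0,"dy": 0,"dz": -0.12,"fingers": -1},
    {"ax": 0,"ay": 0,"az": 0,"dx": 0,"dy": 0,"dz": -0.12,"fingers": -1}
  ]
}}

```text
time_s: 8.0
tcp_pos: [0.4931, -0.0406, 0.3311]
orientation: [-3.14, 0.013, 3.014]
ft_force: [0.9, 0.1, -0.1]
grip_width: 1.001
```

```bash
python3 -c "
from h import *
s=observe()
c=read_camera('wrist');cv2.imwrite('pics/w7.png',c['img'][:,:,::-1])
plan(.608,-.276,.14,0+np.radians(90))"
```

```text
pinch [ 0.4932 -0.0407  0.1481] jaw 1.443 | dx -0.1437 dy -0.2188 dz 0.0095 az -7.30 (alt 172.70) q6 -1.70 t 8.1
```

View pics/w7.png

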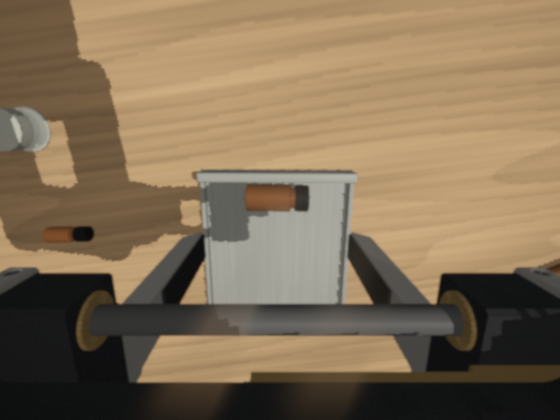

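>>> {"method": "drive_tool", "body": {
  "steps": [
    {"ax": 0,"ay": 0,"az": -7,"dx": -0.144,"dy": -0.219,"dz": 0.0,"fingers": -1},
    {"ax": 0,"ay": 0,"az": -7,"dx": -0.144,"dy": -0.219,"dz": 0.0,"fingers": -1},
    {"ax": 0,"ay": 0,"az": -7,"dx": -0.144,"dy": -0.219,"dz": 0.0,"fingers": -1},
    {"ax": 0,"ay": 0,"az": -7,"dx": -0.144,"dy": -0.219,"dz": 0.0,"fingers": -1},
    {"ax": 0,"ay": 0,"az": -7,"dx": -0.144,"dy": -0.219,"dz": 0.0,"fingers": -1},
    {"ax": 0,"ay": 0,"az": -7,"dx": -0.144,"dy": -0.219,"dz": 0.0,"fingers": -1},
    {"ax": 0,"ay": 0,"az": -7,"dx": -0.144,"dy": -0.219,"dz": 0.0,"fingers": -1},
    {"ax": 0,"ay": 0,"az": -7,"dx": -0.144,"dy": -0.219,"dz": 0.0,"fingers": -1}
  ]
}}

```text
time_s: 8.85
tcp_pos: [0.6048, -0.2743, 0.3227]
orientation: [3.139, -0.003, 3.137]
ft_force: [-0.9, 0.1, -0.8]
grip_width: 0.997
```

```bash
python3 -c "
from h import *
s=observe()
c=read_camera('wrist');cv2.imwrite('pics/w8.png',c['img'][:,:,::-1])
plan(.608,-.276,.14,0+np.radians(90))"
```

```text
pinch [ 0.6043 -0.2734  0.1433] jaw 1.567 | dx -0.0037 dy -0.0026 dz 0.0033 az -0.24 (alt 179.76) q6 -2.12 t 8.9
```

View pics/w8.png

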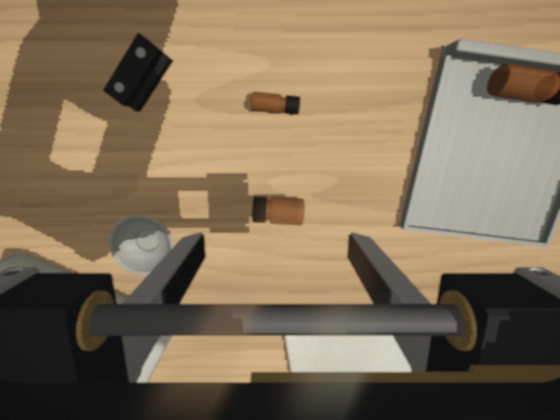

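```bash
python3 - <<'E'
from h import *
s=observe();c=read_camera('wrist')
i=c['img'][:,:,::-1]
cv2.imwrite('pics/c8.png',np.hstack([cv2.resize(i[180:240,235:320],None,fx=4.6,fy=4.6,interpolation=2),cv2.resize(i[25:115,95:180],(391,276),interpolation=2)]))
w=ray(c,[(252,197),(252,222),(304,198),(304,223)],.014,s);print(w.round(4),w.mean(0))
E
```

```text
[[ 0.5967 -0.2981  0.014 ]
 [ 0.6234 -0.2988  0.014 ]
 [ 0.598  -0.2451  0.014 ]
 [ 0.6247 -0.2445  0.014 ]] [ 0.61068452 -0.27163997  0.014     ]
```

View pics/c8.png

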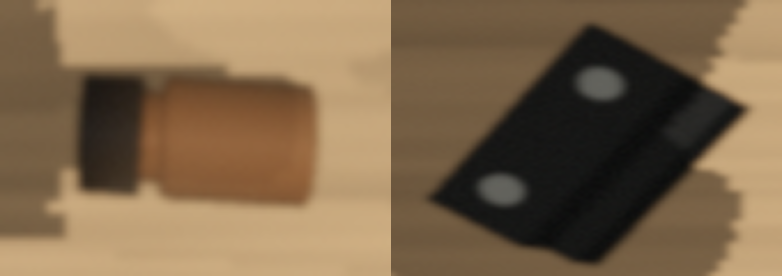

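```bash
python3 - <<'E'
from h import *
s=observe();c=read_camera('wrist')
w=ray(c,[(140,52.1),(118.7,87)],.024,s);print("screws",w.round(4),w.mean(0),np.degrees(np.arctan2(*(w[0]-w[1])[1::-1])))
w=ray(c,[(252.4,196.3),(252.4,221.7),(303.7,198.5),(303.7,224.6)],.014,s);print(w.mean(0))
plan(*w.mean(0)[:2],.022,np.radians(88))
E
```

```text
screws [[ 0.4648 -0.392   0.024 ]
 [ 0.4932 -0.4146  0.024 ]] [ 0.47898613 -0.40330978  0.024     ] 141.51646032843553
[ 0.6114545  -0.27151603  0.014     ]
pinch [ 0.6048 -0.2734  0.1443] jaw 1.567 | dx -0.0068 dy 0.0017 dz 0.1223 az 1.80 (alt -178.20) q6 -2.12 t 9.0
```

>>> {"method": "drive_tool", "body": {
  "steps": [
    {"ax": 0,"ay": 0,"az": 1.8,"dx": -0.007,"dy": 0.002,"dz": 0.04,"fingers": -1},
    {"ax": 0,"ay": 0,"az": 1.8,"dx": -0.007,"dy": 0.002,"dz": 0.08,"fingers": -1},
    {"ax": 0,"ay": 0,"az": 1.8,"dx": -0.007,"dy": 0.002,"dz": 0.105,"fingers": -1},
    {"ax": 0,"ay": 0,"az": 1.8,"dx": -0.007,"dy": 0.002,"dz": 0.12,"fingers": -1},
    {"ax": 0,"ay": 0,"az": 1.8,"dx": -0.007,"dy": 0.002,"dz": 0.12,"fingers": -1},
    {"ax": 0,"ay": 0,"az": 1.8,"dx": -0.007,"dy": 0.002,"dz": 0.12,"fingers": -1}
  ]
}}

```text
time_s: 9.6
tcp_pos: [0.613, -0.2733, 0.206]
orientation: [-3.141, 0.002, 3.106]
ft_force: [-0.1, -1.2, -0.3]
grip_width: 0.999
```

```bash
python3 -c "
from h import *
plan(.6112,-.2716,.022,np.radians(88))
c=read_camera('wrist');cv2.imwrite('pics/w9.png',c['img'][:,:,::-1])"
```

```text
pinch [ 0.6133 -0.2734  0.026 ] jaw 1.535 | dx 0.0022 dy 0.0018 dz 0.0040 az -0.06 (alt 179.94) q6 -2.08 t 9.6
```

View pics/w9.png

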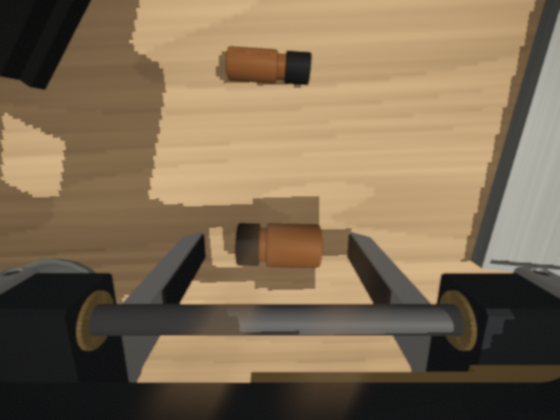

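The medium vial is between the fingers at (278,245), about 3 mm ahead of the pad line. I'll nudge and close.

>>> {"method": "drive_tool", "body": {
  "steps": [
    {"ax": 0,"ay": 0,"az": 0,"dx": 0.003,"dy": 0.001,"dz": 0.004,"fingers": -1},
    {"ax": 0,"ay": 0,"az": 0,"dx": 0.003,"dy": 0.001,"dz": 0.004,"fingers": -1},
    {"ax": 0,"ay": 0,"az": 0,"dx": 0.003,"dy": 0.001,"dz": 0.004,"fingers": 1},
    {"ax": 0,"ay": 0,"az": 0,"dx": 0.003,"dy": 0.001,"dz": 0.004,"fingers": 1},
    {"ax": 0,"ay": 0,"az": 0,"dx": 0.003,"dy": 0.001,"dz": 0.004,"fingers": 1},
    {"ax": 0,"ay": 0,"az": 0,"dx": 0.003,"dy": 0.001,"dz": 0.004,"fingers": 1},
    {"ax": 0,"ay": 0,"az": 0,"dx": 0.003,"dy": 0.001,"dz": 0.004,"fingers": 1},
    {"ax": 0,"ay": 0,"az": 0,"dx": 0.003,"dy": 0.001,"dz": 0.004,"fingers": 1},
    {"ax": 0,"ay": 0,"az": 0,"dx": 0.003,"dy": 0.001,"dz": 0.004,"fingers": 1},
    {"ax": 0,"ay": 0,"az": 0,"dx": 0.003,"dy": 0.001,"dz": 0.004,"fingers": 1}
  ]
}}

```text
time_s: 10.65
tcp_pos: [0.6095, -0.2724, 0.2007]
orientation: [3.142, -0.0, 3.105]
ft_force: [0.2, -0.5, -0.6]
grip_width: 0.554
```

```bash
python3 -c "
from h import *
plan(.6112,-.2716,.022,np.radians(88))
c=read_camera('wrist');cv2.imwrite('pics/w10.png',c['img'][:,:,::-1])"
```

```text
pinch [ 0.6095 -0.2724  0.0207] jaw 1.534 | dx -0.0016 dy 0.0008 dz -0.0013 az -0.10 (alt 179.90) q6 -2.08 t 10.7
```

View pics/w10.png

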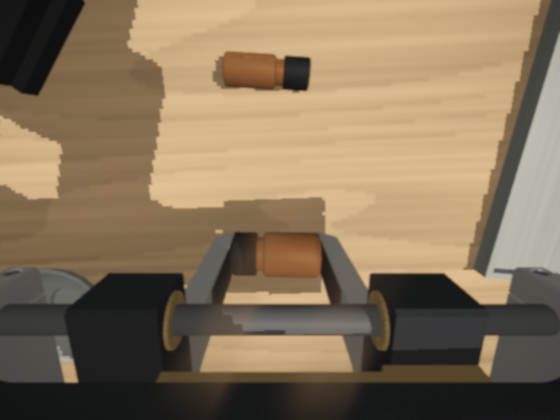

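>>> {"method": "drive_tool", "body": {
  "steps": [
    {"ax": 0,"ay": 0,"az": 0,"dx": 0,"dy": 0,"dz": -0.03,"fingers": 1},
    {"ax": 0,"ay": 0,"az": 0,"dx": 0,"dy": 0,"dz": -0.08,"fingers": 1},
    {"ax": 0,"ay": 0,"az": 0,"dx": 0,"dy": 0,"dz": -0.13,"fingers": 1},
    {"ax": 0,"ay": 0,"az": 0,"dx": 0,"dy": 0,"dz": -0.13,"fingers": 1}
  ]
}}

```text
time_s: 11.1
tcp_pos: [0.6121, -0.2739, 0.3409]
orientation: [-3.133, 0.015, 3.105]
ft_force: [0.5, 0.0, 1.0]
grip_width: 0.554
```

```bash
python3 -c "
from h import *
tplan(-.02,0,.13)"
```

```text
pinch [ 0.6149 -0.2755  0.1609] jaw 1.534 | dx 0.0889 dy 0.2266 dz 0.0276 az 5.31 (alt -174.69) q6 -2.08 t 11.1
```

>>> {"method": "drive_tool", "body": {
  "steps": [
    {"ax": 0,"ay": 0,"az": 5.3,"dx": 0.087,"dy": 0.227,"dz": 0,"fingers": 1},
    {"ax": 0,"ay": 0,"az": 5.3,"dx": 0.087,"dy": 0.227,"dz": 0,"fingers": 1},
    {"ax": 0,"ay": 0,"az": 5.3,"dx": 0.087,"dy": 0.227,"dz": 0,"fingers": 1},
    {"ax": 0,"ay": 0,"az": 5.3,"dx": 0.087,"dy": 0.227,"dz": 0,"fingers": 1},
    {"ax": 0,"ay": 0,"az": 5.3,"dx": 0.087,"dy": 0.227,"dz": 0,"fingers": 1},
    {"ax": 0,"ay": 0,"az": 5.3,"dx": 0.087,"dy": 0.227,"dz": 0,"fingers": 1},
    {"ax": 0,"ay": 0,"az": 5.3,"dx": 0.087,"dy": 0.227,"dz": 0.02,"fingers": 1},
    {"ax": 0,"ay": 0,"az": 5.3,"dx": 0.087,"dy": 0.227,"dz": 0.02,"fingers": 1},
    {"ax": 0,"ay": 0,"az": 5.3,"dx": 0.087,"dy": 0.227,"dz": 0.02,"fingers": 1}
  ]
}}

```text
time_s: 12.0
tcp_pos: [0.5309, -0.043, 0.3101]
orientation: [-3.142, -0.002, 3.012]
ft_force: [-0.2, 0.7, -0.4]
grip_width: 0.552
```

```bash
python3 - <<'E'
from h import *
tplan(-.032,0,.06)
s=observe();c=read_camera('wrist');cv2.imwrite('pics/w11.png',c['img'][:,:,::-1])
E
```

```text
pinch [ 0.5306 -0.0429  0.1301] jaw 1.441 | dx 0.0074 dy -0.0026 dz 0.0701 az -0.04 (alt 179.96) q6 -1.68 t 12.0
```

View pics/w11.png

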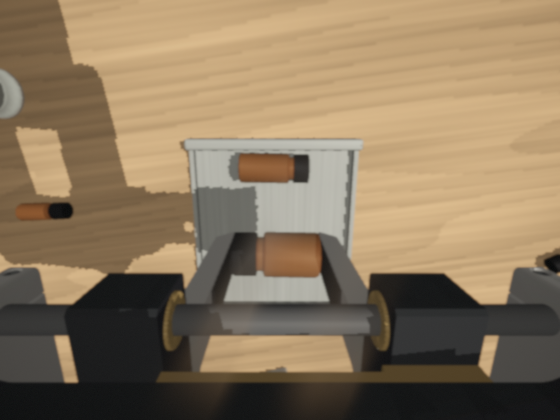

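```bash
python3 - <<'E'
from h import *
s=observe();c=read_camera('wrist')
cv2.imwrite('pics/c11.png',cv2.resize(c['img'][130:195,180:370,::-1],None,fx=4.2,fy=4.2,interpolation=2))
for p in [(239,153),(308,155.5),(239,182.5),(308,182.5)]: print(tpos(ray(c,[p],.018,s)[0]))
E
```

```text
(np.float64(-0.0765), np.float64(-0.0322))
(np.float64(-0.0741), np.float64(0.0317))
(np.float64(-0.0488), np.float64(-0.0331))
(np.float64(-0.0488), np.float64(0.0324))
```

View pics/c11.png

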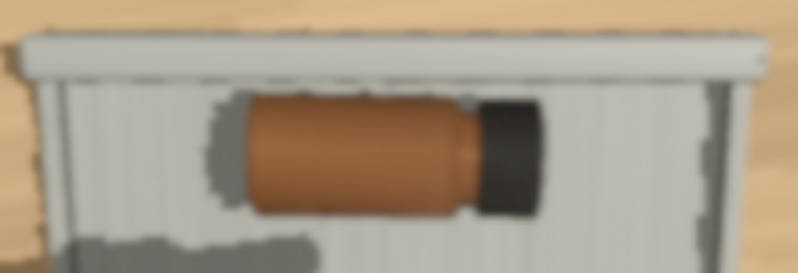

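The long vial is at tray (−0.062, 0.000) and straight. I'll bring medium down at x = −0.031, then slide it against long.

>>> {"method": "drive_tool", "body": {
  "steps": [
    {"ax": 0,"ay": 0,"az": 0,"dx": 0.004,"dy": -0.0025,"dz": 0.04,"fingers": 1},
    {"ax": 0,"ay": 0,"az": 0,"dx": 0.006,"dy": -0.0025,"dz": 0.07,"fingers": 1},
    {"ax": 0,"ay": 0,"az": 0,"dx": 0.006,"dy": -0.0025,"dz": 0.09,"fingers": 1},
    {"ax": 0,"ay": 0,"az": 0,"dx": 0.006,"dy": -0.0025,"dz": 0.098,"fingers": 1},
    {"ax": 0,"ay": 0,"az": 0,"dx": 0.006,"dy": -0.0025,"dz": 0.098,"fingers": 1},
    {"ax": 0,"ay": 0,"az": 0,"dx": 0.006,"dy": -0.0025,"dz": 0.098,"fingers": 1}
  ]
}}

```text
time_s: 12.7
tcp_pos: [0.5256, -0.0445, 0.214]
orientation: [-3.141, 0.002, 3.012]
ft_force: [-0.6, -0.5, -0.7]
grip_width: 0.552
```

```bash
python3 - <<'E'
from h import *
tplan(-.031,0,.0255)
s=observe();c=read_camera('wrist');cv2.imwrite('pics/w12.png',c['img'][:,:,::-1])
E
```

```text
pinch [ 0.526  -0.0446  0.034 ] jaw 1.441 | dx 0.0022 dy -0.0004 dz 0.0085 az -0.02 (alt 179.98) q6 -1.69 t 12.7
```

View pics/w12.png

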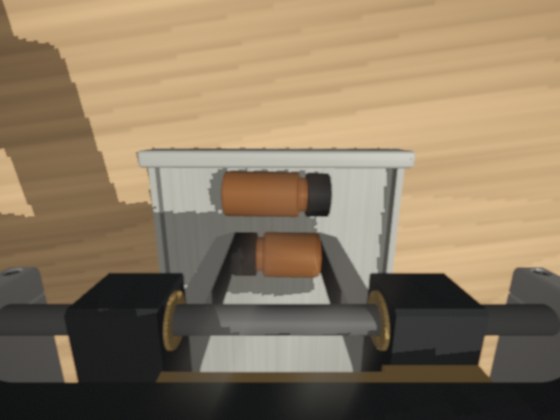

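>>> {"method": "drive_tool", "body": {
  "steps": [
    {"ax": 0,"ay": 0,"az": 0,"dx": 0.001,"dy": 0,"dz": 0.005,"fingers": 1},
    {"ax": 0,"ay": 0,"az": 0,"dx": 0.001,"dy": 0,"dz": 0.0075,"fingers": 1},
    {"ax": 0,"ay": 0,"az": 0,"dx": 0.003,"dy": 0,"dz": 0.0075,"fingers": 1},
    {"ax": 0,"ay": 0,"az": 0,"dx": 0.005,"dy": 0,"dz": 0.0075,"fingers": 1},
    {"ax": 0,"ay": 0,"az": 0,"dx": 0.005,"dy": 0,"dz": 0.0075,"fingers": 1},
    {"ax": 0,"ay": 0,"az": 0,"dx": 0.005,"dy": 0,"dz": 0.0075,"fingers": 1}
  ]
}}

```text
time_s: 13.35
tcp_pos: [0.5197, -0.0434, 0.2053]
orientation: [-3.142, 0.0, 3.013]
ft_force: [0.3, -0.2, 0.2]
grip_width: 0.549
```

```bash
python3 - <<'E'
from h import *
tplan(-.036,0,.0255)
s=observe();c=read_camera('wrist');cv2.imwrite('pics/w13.png',c['img'][:,:,::-1])
E
```

```text
pinch [ 0.5197 -0.0434  0.0253] jaw 1.442 | dx 0.0008 dy -0.0008 dz -0.0002 az 0.01 (alt -179.99) q6 -1.69 t 13.3
```

View pics/w13.png

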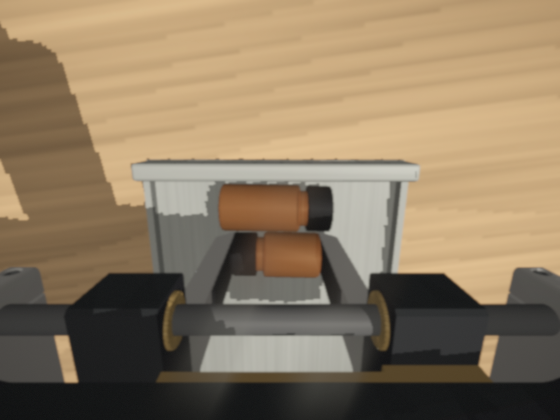

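Gap to long is about 1 mm (rows 231 and 233). One more small nudge and 1 mm down, then release.

>>> {"method": "drive_tool", "body": {
  "steps": [
    {"ax": 0,"ay": 0,"az": 0,"dx": 0.001,"dy": 0,"dz": 0.0005,"fingers": 1},
    {"ax": 0,"ay": 0,"az": 0,"dx": 0.002,"dy": 0,"dz": 0.001,"fingers": 1},
    {"ax": 0,"ay": 0,"az": 0,"dx": 0.002,"dy": 0,"dz": 0.001,"fingers": 1},
    {"ax": 0,"ay": 0,"az": 0,"dx": 0.002,"dy": 0,"dz": 0.001,"fingers": 0.1},
    {"ax": 0,"ay": 0,"az": 0,"dx": 0.002,"dy": 0,"dz": 0.001,"fingers": -0.3},
    {"ax": 0,"ay": 0,"az": 0,"dx": 0.002,"dy": 0,"dz": 0.001,"fingers": -0.6},
    {"ax": 0,"ay": 0,"az": 0,"dx": 0.002,"dy": 0,"dz": 0.001,"fingers": -0.6}
  ]
}}

```text
time_s: 14.1
tcp_pos: [0.5174, -0.0431, 0.2039]
orientation: [3.142, -0.001, 3.012]
ft_force: [0.1, -0.7, 0.8]
grip_width: 0.773
```

>>> {"method": "drive_tool", "body": {
  "steps": [
    {"ax": 0,"ay": 0,"az": 0,"dx": 0,"dy": 0,"dz": 0,"fingers": -0.6},
    {"ax": 0,"ay": 0,"az": 0,"dx": 0,"dy": 0,"dz": -0.03,"fingers": -0.6},
    {"ax": 0,"ay": 0,"az": 0,"dx": 0,"dy": 0,"dz": -0.07,"fingers": -1},
    {"ax": 0,"ay": 0,"az": 0,"dx": 0,"dy": 0,"dz": -0.12,"fingers": -1},
    {"ax": 0,"ay": 0,"az": 0,"dx": 0,"dy": 0,"dz": -0.12,"fingers": -1},
    {"ax": 0,"ay": 0,"az": 0,"dx": 0,"dy": 0,"dz": -0.12,"fingers": -1}
  ]
}}

```text
time_s: 14.7
tcp_pos: [0.5182, -0.0433, 0.3258]
orientation: [-3.141, 0.004, 3.013]
ft_force: [-0.4, -1.0, -0.8]
grip_width: 0.997
```

```bash
python3 - <<'E'
from h import *
plan(.469,.408,.14,np.radians(21))
s=observe();c=read_camera('wrist');cv2.imwrite('pics/w14.png',c['img'][:,:,::-1])
E
```

```text
pinch [ 0.5188 -0.0434  0.1459] jaw 1.442 | dx 0.1076 dy 0.4413 dz 0.0052 az 61.60 (alt -118.40) q6 -1.69 t 14.7
```

View pics/w14.png

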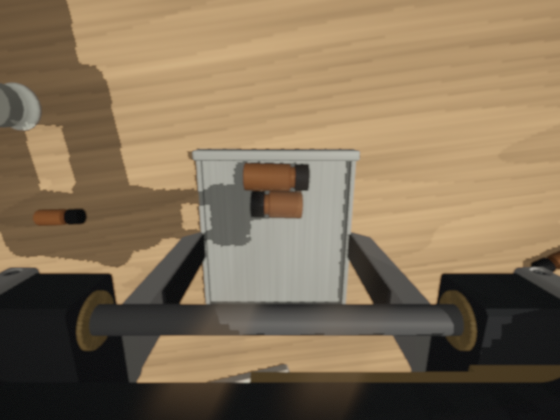

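The row shows long at (276,177), then medium at (277,204), touching and straight. Now the short vial.

>>> {"method": "drive_tool", "body": {
  "steps": [
    {"ax": 0,"ay": 0,"az": 61.6,"dx": 0.108,"dy": 0.441,"dz": 0,"fingers": -0.5},
    {"ax": 0,"ay": 0,"az": 61.6,"dx": 0.108,"dy": 0.441,"dz": 0,"fingers": -0.5},
    {"ax": 0,"ay": 0,"az": 61.6,"dx": 0.108,"dy": 0.441,"dz": 0,"fingers": -0.5},
    {"ax": 0,"ay": 0,"az": 61.6,"dx": 0.108,"dy": 0.441,"dz": 0,"fingers": -0.5},
    {"ax": 0,"ay": 0,"az": 61.6,"dx": 0.108,"dy": 0.441,"dz": 0,"fingers": -0.5},
    {"ax": 0,"ay": 0,"az": 61.6,"dx": 0.108,"dy": 0.441,"dz": 0,"fingers": -0.5},
    {"ax": 0,"ay": 0,"az": 61.6,"dx": 0.108,"dy": 0.441,"dz": 0,"fingers": -0.5},
    {"ax": 0,"ay": 0,"az": 61.6,"dx": 0.108,"dy": 0.441,"dz": 0,"fingers": -0.5},
    {"ax": 0,"ay": 0,"az": 61.6,"dx": 0.108,"dy": 0.441,"dz": 0,"fingers": -0.5},
    {"ax": 0,"ay": 0,"az": 61.6,"dx": 0.108,"dy": 0.441,"dz": 0,"fingers": -0.5}
  ]
}}

```text
time_s: 15.75
tcp_pos: [0.4658, 0.41, 0.3211]
orientation: [-3.137, 0.001, 1.938]
ft_force: [1.2, -0.6, -0.0]
grip_width: 0.751
```

```bash
python3 - <<'E'
from h import *
plan(.469,.408,.14,np.radians(21))
E
```

```text
pinch [0.465  0.4096 0.1411] jaw 0.368 | dx -0.0029 dy 0.0032 dz 0.0011 az 0.06 (alt -179.94) q6 0.21 t 15.8
```

```bash
python3 - <<'E'
from h import *
s=observe();c=read_camera('wrist');cv2.imwrite('pics/w15.png',c['img'][:,:,::-1])
d=meas(c,s,(235,168,320,225));cv2.imwrite('pics/m15.png',cv2.resize(d,None,fx=5,fy=5)[:,:,::-1])
E
```

```text
c [468.8 407.6] size [39.1 25.4] long-axis deg 21.2
```

View pics/w15.png

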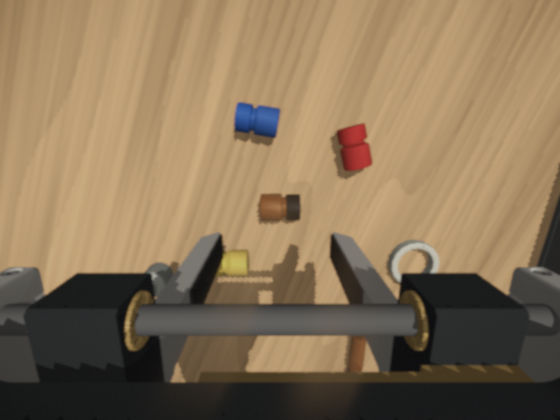

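View pics/m15.png

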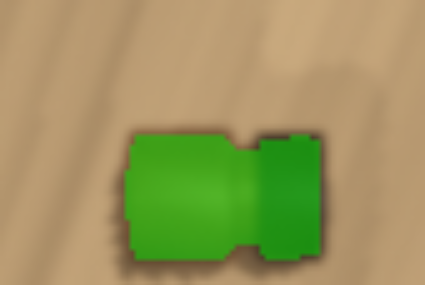

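The short amber vial is at (279,207), measured at (0.469, 0.408). Yellow (235,262), blue and red are clear of the fingers.

```bash
python3 -c "
from h import *
plan(.469,.4078,.022,np.radians(21))"
```

```text
pinch [0.4639 0.4152 0.1414] jaw 0.371 | dx -0.0093 dy 0.0024 dz 0.1193 az 0.26 (alt -179.74) q6 0.22 t 15.8
```

>>> {"method": "drive_tool", "body": {
  "steps": [
    {"ax": 0,"ay": 0,"az": 0,"dx": -0.008,"dy": 0.002,"dz": 0.04,"fingers": -0.5},
    {"ax": 0,"ay": 0,"az": 0,"dx": -0.008,"dy": 0.002,"dz": 0.07,"fingers": -0.5},
    {"ax": 0,"ay": 0,"az": 0,"dx": -0.008,"dy": 0.002,"dz": 0.07,"fingers": -0.5},
    {"ax": 0,"ay": 0,"az": 0,"dx": -0.008,"dy": 0.002,"dz": 0.07,"fingers": -0.5}
  ]
}}

```text
time_s: 16.2
tcp_pos: [0.4714, 0.4006, 0.2521]
orientation: [-3.137, 0.001, 1.937]
ft_force: [1.0, 0.0, 0.1]
grip_width: 0.75
```

```bash
python3 - <<'E'
from h import *
s=observe();c=read_camera('wrist');cv2.imwrite('pics/w16.png',c['img'][:,:,::-1])
d=meas(c,s,(235,175,325,250))
plan(.469,.4078,.022,np.radians(21))
E
```

```text
c [469.1 407.8] size [40.3 26.1] long-axis deg 21.1
pinch [0.4721 0.4011 0.0741] jaw 0.366 | dx 0.0074 dy -0.0005 dz 0.0521 az -0.02 (alt 179.98) q6 0.20 t 16.2
```

View pics/w16.png

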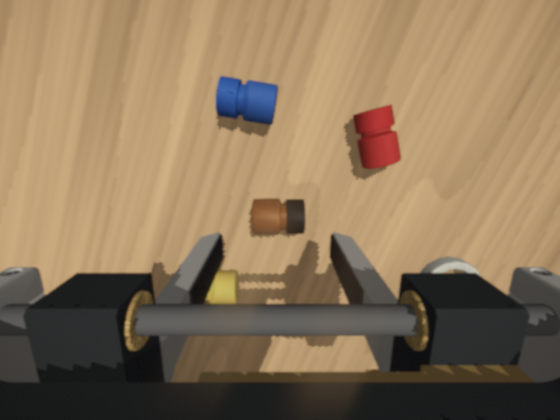

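>>> {"method": "drive_tool", "body": {
  "steps": [
    {"ax": 0,"ay": 0,"az": 0,"dx": 0.006,"dy": 0,"dz": 0.01,"fingers": -0.5},
    {"ax": 0,"ay": 0,"az": 0,"dx": 0.007,"dy": 0,"dz": 0.03,"fingers": -0.5},
    {"ax": 0,"ay": 0,"az": 0,"dx": 0.007,"dy": 0,"dz": 0.048,"fingers": -0.5},
    {"ax": 0,"ay": 0,"az": 0,"dx": 0.007,"dy": 0,"dz": 0.05,"fingers": -0.5},
    {"ax": 0,"ay": 0,"az": 0,"dx": 0.007,"dy": 0,"dz": 0.05,"fingers": -0.5},
    {"ax": 0,"ay": 0,"az": 0,"dx": 0.007,"dy": 0,"dz": 0.05,"fingers": -0.5}
  ]
}}

```text
time_s: 16.85
tcp_pos: [0.4703, 0.4084, 0.2058]
orientation: [3.139, -0.001, 1.937]
ft_force: [-0.6, 0.8, 0.3]
grip_width: 0.749
```

```bash
python3 - <<'E'
from h import *
plan(.469,.4078,.022,np.radians(21))
s=observe();c=read_camera('wrist');cv2.imwrite('pics/w17.png',c['img'][:,:,::-1])
E
```

```text
pinch [0.4707 0.4086 0.0258] jaw 0.367 | dx -0.0002 dy -0.0019 dz 0.0037 az -0.00 (alt 180.00) q6 0.21 t 16.9
```

View pics/w17.png

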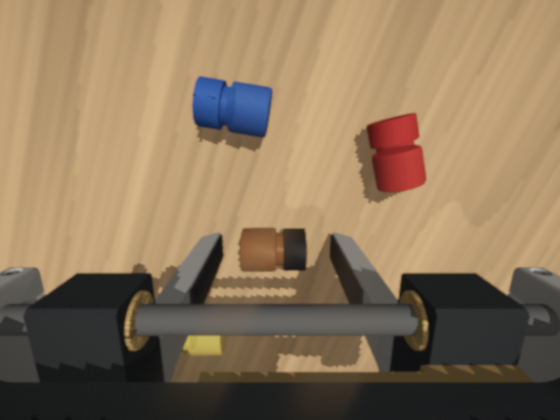

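The short vial sits at (272,249) between the pads. Closing.

>>> {"method": "drive_tool", "body": {
  "steps": [
    {"ax": 0,"ay": 0,"az": 0,"dx": 0.001,"dy": -0.001,"dz": 0.004,"fingers": -0.5},
    {"ax": 0,"ay": 0,"az": 0,"dx": 0.001,"dy": -0.001,"dz": 0.004,"fingers": -0.5},
    {"ax": 0,"ay": 0,"az": 0,"dx": 0.001,"dy": -0.001,"dz": 0.004,"fingers": 1},
    {"ax": 0,"ay": 0,"az": 0,"dx": 0.001,"dy": -0.001,"dz": 0.004,"fingers": 1},
    {"ax": 0,"ay": 0,"az": 0,"dx": 0.001,"dy": -0.001,"dz": 0.004,"fingers": 1},
    {"ax": 0,"ay": 0,"az": 0,"dx": 0.001,"dy": -0.001,"dz": 0.004,"fingers": 1},
    {"ax": 0,"ay": 0,"az": 0,"dx": 0.001,"dy": -0.001,"dz": 0.004,"fingers": 1},
    {"ax": 0,"ay": 0,"az": 0,"dx": 0.001,"dy": -0.001,"dz": 0.004,"fingers": 1},
    {"ax": 0,"ay": 0,"az": 0,"dx": 0.001,"dy": -0.001,"dz": 0.004,"fingers": 1}
  ]
}}

```text
time_s: 17.8
tcp_pos: [0.4684, 0.4084, 0.2003]
orientation: [3.142, 0.0, 1.937]
ft_force: [0.4, -0.9, 0.2]
grip_width: 0.426
```

```bash
python3 - <<'E'
from h import *
plan(.469,.4078,.022,np.radians(21))
s=observe();c=read_camera('wrist');cv2.imwrite('pics/w18.png',c['img'][:,:,::-1])
E
```

```text
pinch [0.4684 0.4084 0.0203] jaw 0.366 | dx -0.0008 dy 0.0003 dz -0.0017 az -0.00 (alt 180.00) q6 0.21 t 17.8
```

View pics/w18.png

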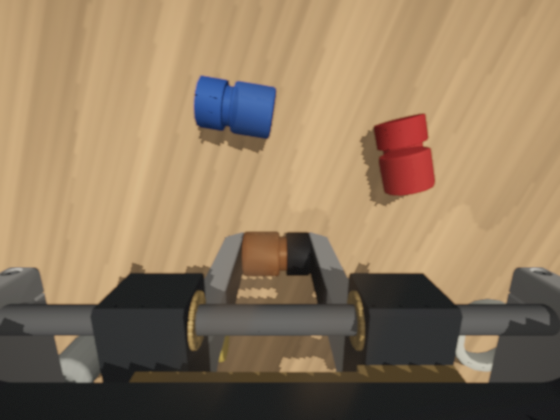

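Gripped at 40 mm. Lift and carry to the tray.

>>> {"method": "drive_tool", "body": {
  "steps": [
    {"ax": 0,"ay": 0,"az": 0,"dx": 0,"dy": 0,"dz": -0.03,"fingers": 1},
    {"ax": 0,"ay": 0,"az": 0,"dx": 0,"dy": 0,"dz": -0.08,"fingers": 1},
    {"ax": 0,"ay": 0,"az": 0,"dx": 0,"dy": 0,"dz": -0.13,"fingers": 1},
    {"ax": 0,"ay": 0,"az": 0,"dx": 0,"dy": 0,"dz": -0.13,"fingers": 1}
  ]
}}

```text
time_s: 18.25
tcp_pos: [0.4708, 0.4102, 0.3397]
orientation: [3.125, -0.004, 1.937]
ft_force: [1.5, -0.1, -0.3]
grip_width: 0.426
```

```bash
python3 -c "
from h import *
tplan(.005,0,.13)"
```

```text
pinch [0.4734 0.4119 0.1597] jaw 0.367 | dx -0.4615 dy -0.0855 dz 0.0265 az -61.60 (alt 118.40) q6 0.21 t 18.2
```

>>> {"method": "drive_tool", "body": {
  "steps": [
    {"ax": 0,"ay": 0,"az": -61.5,"dx": -0.461,"dy": -0.085,"dz": 0,"fingers": 1},
    {"ax": 0,"ay": 0,"az": -61.5,"dx": -0.461,"dy": -0.085,"dz": 0,"fingers": 1},
    {"ax": 0,"ay": 0,"az": -61.5,"dx": -0.461,"dy": -0.085,"dz": 0,"fingers": 1},
    {"ax": 0,"ay": 0,"az": -61.5,"dx": -0.461,"dy": -0.085,"dz": 0,"fingers": 1},
    {"ax": 0,"ay": 0,"az": -61.5,"dx": -0.461,"dy": -0.085,"dz": 0,"fingers": 1},
    {"ax": 0,"ay": 0,"az": -61.5,"dx": -0.461,"dy": -0.085,"dz": 0,"fingers": 1},
    {"ax": 0,"ay": 0,"az": -61.5,"dx": -0.461,"dy": -0.085,"dz": 0,"fingers": 1},
    {"ax": 0,"ay": 0,"az": -61.5,"dx": -0.461,"dy": -0.085,"dz": 0,"fingers": 1},
    {"ax": 0,"ay": 0,"az": -61.5,"dx": -0.461,"dy": -0.085,"dz": 0.02,"fingers": 1},
    {"ax": 0,"ay": 0,"az": -61.5,"dx": -0.461,"dy": -0.085,"dz": 0.02,"fingers": 1}
  ]
}}

```text
time_s: 19.25
tcp_pos: [0.5541, -0.0545, 0.3098]
orientation: [-3.142, 0.001, 3.01]
ft_force: [-0.0, -0.4, -0.2]
grip_width: 0.425
```

>>> {"method": "drive_tool", "body": {
  "steps": [
    {"ax": 0,"ay": 0,"az": 0,"dx": 0,"dy": 0,"dz": 0,"fingers": 1},
    {"ax": 0,"ay": 0,"az": 0,"dx": 0,"dy": 0,"dz": 0,"fingers": 1}
  ]
}}

```text
time_s: 19.45
tcp_pos: [0.5538, -0.0534, 0.3091]
orientation: [3.141, -0.002, 3.008]
ft_force: [0.1, -0.1, -0.2]
grip_width: 0.422
```

```bash
python3 - <<'E'
from h import *
tplan(-.001,0,.035)
s=observe();c=read_camera('wrist');cv2.imwrite('pics/w19.png',c['img'][:,:,::-1])
cv2.imwrite('pics/c19.png',cv2.resize(c['img'][90:240,180:370,::-1],None,fx=3.9,fy=3.9,interpolation=2))
E
```

```text
pinch [ 0.5535 -0.0532  0.1291] jaw 1.437 | dx 0.0004 dy 0.0046 dz 0.0941 az -0.26 (alt 179.74) q6 -1.69 t 19.4
```

View pics/w19.png

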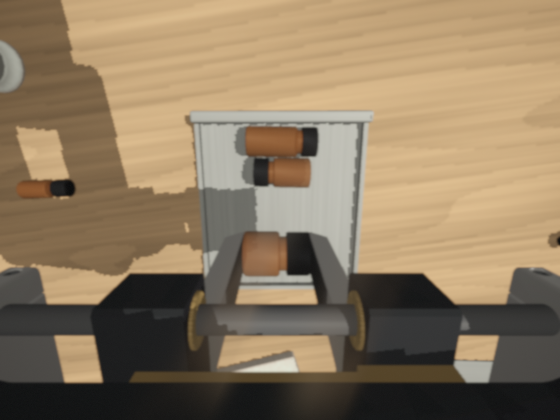

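View pics/c19.png

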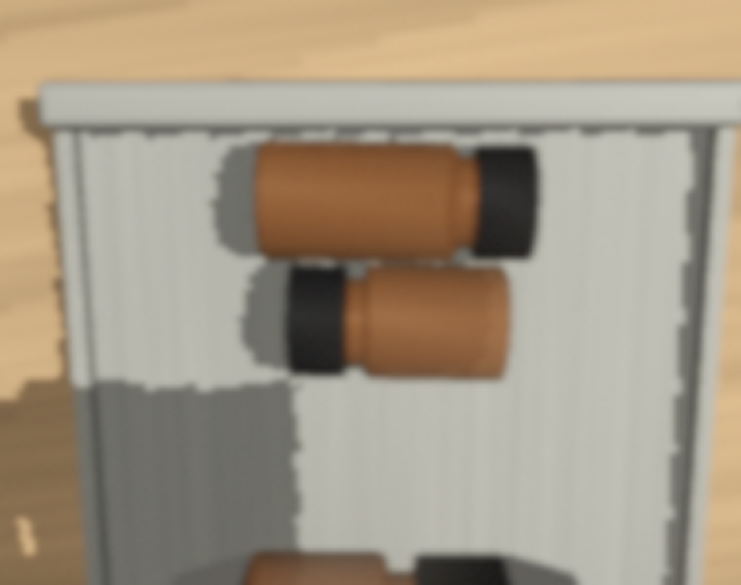

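```bash
python3 - <<'E'
from h import *
s=observe();c=read_camera('wrist')
P=lambda u,v:(180+u/3.9,90+v/3.9)
for p in [P(255,142),P(538,146),P(258,256),P(535,256),P(288,265),P(510,268),P(288,374),P(507,378),P(40,125),P(741,122)]: print(tpos(ray(c,[p],.018 if p!=P(40,125) else .026,s)[0]))
E
```

```text
(np.float64(-0.0769), np.float64(-0.0313))
(np.float64(-0.0759), np.float64(0.0341))
(np.float64(-0.0509), np.float64(-0.0313))
(np.float64(-0.0507), np.float64(0.0342))
(np.float64(-0.0488), np.float64(-0.0243))
(np.float64(-0.0479), np.float64(0.0284))
(np.float64(-0.0226), np.float64(-0.0249))
(np.float64(-0.0214), np.float64(0.0284))
(np.float64(-0.0806), np.float64(-0.0784))
(np.float64(-0.0811), np.float64(0.0806))
```

Long is at x = −0.064 and medium at −0.035, both straight, |y| < 2 mm. I'll bring short down at about −0.002.

>>> {"method": "drive_tool", "body": {
  "steps": [
    {"ax": 0,"ay": 0,"az": 0,"dx": 0.001,"dy": 0.0045,"dz": 0.04,"fingers": 1},
    {"ax": 0,"ay": 0,"az": 0,"dx": 0.001,"dy": 0.0045,"dz": 0.075,"fingers": 1},
    {"ax": 0,"ay": 0,"az": 0,"dx": 0.001,"dy": 0.0045,"dz": 0.09,"fingers": 1},
    {"ax": 0,"ay": 0,"az": 0,"dx": 0.001,"dy": 0.0045,"dz": 0.097,"fingers": 1},
    {"ax": 0,"ay": 0,"az": 0,"dx": 0.001,"dy": 0.0045,"dz": 0.097,"fingers": 1},
    {"ax": 0,"ay": 0,"az": 0,"dx": 0.001,"dy": 0.0045,"dz": 0.097,"fingers": 1}
  ]
}}

```text
time_s: 20.15
tcp_pos: [0.5548, -0.0477, 0.2148]
orientation: [-3.141, 0.003, 3.011]
ft_force: [0.5, 1.0, -0.3]
grip_width: 0.422
```

```bash
python3 - <<'E'
from h import *
tplan(-.007,0,.0252)
s=observe();c=read_camera('wrist');cv2.imwrite('pics/w20.png',c['img'][:,:,::-1])
E
```

```text
pinch [ 0.5553 -0.0478  0.0348] jaw 1.441 | dx 0.0077 dy -0.0010 dz 0.0096 az -0.06 (alt 179.94) q6 -1.68 t 20.1
```

View pics/w20.png

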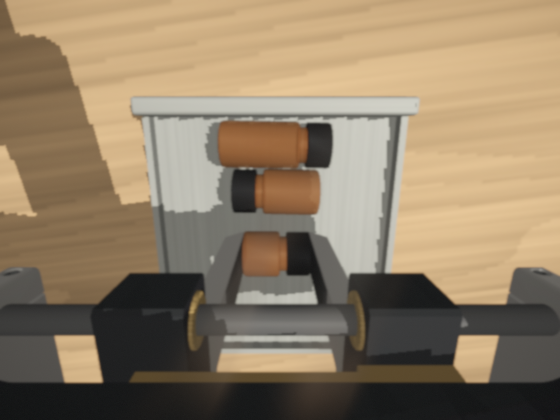

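Clear of the medium vial. Lower, slide in, and look before releasing.

>>> {"method": "drive_tool", "body": {
  "steps": [
    {"ax": 0,"ay": 0,"az": 0,"dx": 0.001,"dy": -0.001,"dz": 0.006,"fingers": 1},
    {"ax": 0,"ay": 0,"az": 0,"dx": 0.002,"dy": -0.001,"dz": 0.0085,"fingers": 1},
    {"ax": 0,"ay": 0,"az": 0,"dx": 0.004,"dy": -0.001,"dz": 0.009,"fingers": 1},
    {"ax": 0,"ay": 0,"az": 0,"dx": 0.006,"dy": -0.001,"dz": 0.009,"fingers": 1},
    {"ax": 0,"ay": 0,"az": 0,"dx": 0.007,"dy": -0.001,"dz": 0.009,"fingers": 1},
    {"ax": 0,"ay": 0,"az": 0,"dx": 0.007,"dy": -0.001,"dz": 0.009,"fingers": 1},
    {"ax": 0,"ay": 0,"az": 0,"dx": 0.007,"dy": -0.001,"dz": 0.009,"fingers": 1}
  ]
}}

```text
time_s: 20.9
tcp_pos: [0.5467, -0.0479, 0.2042]
orientation: [3.142, -0.0, 3.011]
ft_force: [-0.6, 0.2, -0.1]
grip_width: 0.422
```

```bash
python3 - <<'E'
from h import *
tplan(-.007,0,.0252)
s=observe();c=read_camera('wrist');cv2.imwrite('pics/w21.png',c['img'][:,:,::-1])
E
```

```text
pinch [ 0.5466 -0.0479  0.0242] jaw 1.44 | dx -0.0009 dy 0.0002 dz -0.0010 az -0.10 (alt 179.90) q6 -1.69 t 20.9
```

View pics/w21.png

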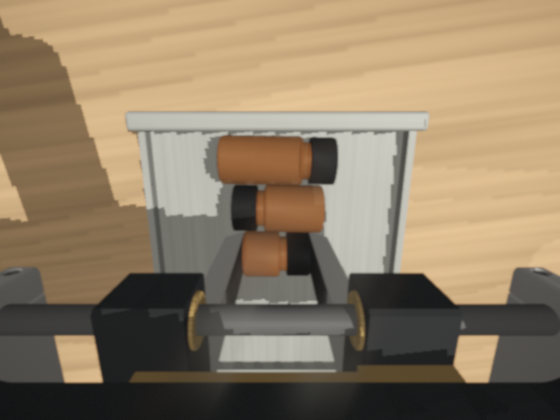

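>>> {"method": "drive_tool", "body": {
  "steps": [
    {"ax": 0,"ay": 0,"az": 0,"dx": 0.001,"dy": 0,"dz": 0.0003,"fingers": 1},
    {"ax": 0,"ay": 0,"az": 0,"dx": 0.001,"dy": 0,"dz": 0.0003,"fingers": 0.3},
    {"ax": 0,"ay": 0,"az": 0,"dx": 0.001,"dy": 0,"dz": 0.0003,"fingers": -0.1},
    {"ax": 0,"ay": 0,"az": 0,"dx": 0.001,"dy": 0,"dz": 0.0003,"fingers": -0.4},
    {"ax": 0,"ay": 0,"az": 0,"dx": 0.001,"dy": 0,"dz": 0.0003,"fingers": -0.4},
    {"ax": 0,"ay": 0,"az": 0,"dx": 0.001,"dy": 0,"dz": 0.0003,"fingers": -0.4},
    {"ax": 0,"ay": 0,"az": 0,"dx": 0.001,"dy": 0,"dz": -0.03,"fingers": -0.4},
    {"ax": 0,"ay": 0,"az": 0,"dx": 0.001,"dy": 0,"dz": -0.08,"fingers": -1},
    {"ax": 0,"ay": 0,"az": 0,"dx": 0.001,"dy": 0,"dz": -0.12,"fingers": -1},
    {"ax": 0,"ay": 0,"az": 0,"dx": 0.001,"dy": 0,"dz": -0.12,"fingers": -1}
  ]
}}

```text
time_s: 21.95
tcp_pos: [0.5483, -0.0483, 0.3313]
orientation: [-3.14, 0.014, 3.011]
ft_force: [0.6, -0.9, 0.7]
grip_width: 0.92
```

```bash
python3 - <<'E'
from h import *
plan(.479,-.4033,.15,np.radians(141.5))
s=observe();c=read_camera('wrist');cv2.imwrite('pics/w22.png',c['img'][:,:,::-1])
E
```

```text
pinch [ 0.5507 -0.0489  0.1513] jaw 1.44 | dx 0.0250 dy -0.3607 dz 0.0016 az -58.99 (alt 121.01) q6 -1.69 t 21.9
```

View pics/w22.png

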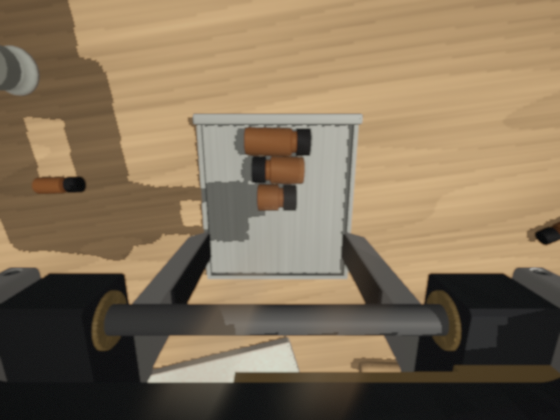

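All three rest in a row at (277,142), (278,170) and (277,197). Next is the chock, with the +121° turn because of the range of joint 6.

>>> {"method": "drive_tool", "body": {
  "steps": [
    {"ax": 0,"ay": 0,"az": 60,"dx": 0.02,"dy": -0.18,"dz": 0,"fingers": -1},
    {"ax": 0,"ay": 0,"az": 60,"dx": 0.02,"dy": -0.18,"dz": 0,"fingers": -1},
    {"ax": 0,"ay": 0,"az": 60,"dx": 0.02,"dy": -0.18,"dz": 0,"fingers": -1},
    {"ax": 0,"ay": 0,"az": 60,"dx": 0.02,"dy": -0.18,"dz": 0,"fingers": -1},
    {"ax": 0,"ay": 0,"az": 60,"dx": 0.02,"dy": -0.18,"dz": 0,"fingers": -1},
    {"ax": 0,"ay": 0,"az": 60,"dx": 0.02,"dy": -0.18,"dz": 0,"fingers": -1},
    {"ax": 0,"ay": 0,"az": 60,"dx": 0.02,"dy": -0.18,"dz": 0,"fingers": -1},
    {"ax": 0,"ay": 0,"az": 60,"dx": 0.02,"dy": -0.18,"dz": 0,"fingers": -1}
  ]
}}

```text
time_s: 22.8
tcp_pos: [0.5017, -0.2234, 0.3221]
orientation: [-3.139, -0.003, 1.963]
ft_force: [0.2, 0.3, -0.1]
grip_width: 1.0
```

```bash
python3 - <<'E'
from h import *
plan(.479,-.4033,.15,np.radians(141.5))
E
```

```text
pinch [ 0.5011 -0.223   0.1421] jaw 0.393 | dx -0.1581 dy -0.0894 dz -0.0082 az 60.99 (alt -119.01) q6 -0.97 t 22.8
```

>>> {"method": "drive_tool", "body": {
  "steps": [
    {"ax": 0,"ay": 0,"az": 61,"dx": -0.158,"dy": -0.089,"dz": -0.01,"fingers": -1},
    {"ax": 0,"ay": 0,"az": 61,"dx": -0.158,"dy": -0.089,"dz": -0.01,"fingers": -1},
    {"ax": 0,"ay": 0,"az": 61,"dx": -0.158,"dy": -0.089,"dz": -0.01,"fingers": -1},
    {"ax": 0,"ay": 0,"az": 61,"dx": -0.158,"dy": -0.089,"dz": -0.01,"fingers": -1},
    {"ax": 0,"ay": 0,"az": 61,"dx": -0.158,"dy": -0.089,"dz": -0.01,"fingers": -1},
    {"ax": 0,"ay": 0,"az": 61,"dx": -0.158,"dy": -0.089,"dz": -0.01,"fingers": -1},
    {"ax": 0,"ay": 0,"az": 61,"dx": -0.158,"dy": -0.089,"dz": -0.01,"fingers": -1},
    {"ax": 0,"ay": 0,"az": 61,"dx": -0.158,"dy": -0.089,"dz": -0.01,"fingers": -1},
    {"ax": 0,"ay": 0,"az": 61,"dx": -0.158,"dy": -0.089,"dz": -0.01,"fingers": -1},
    {"ax": 0,"ay": 0,"az": 61,"dx": -0.158,"dy": -0.089,"dz": -0.01,"fingers": -1}
  ]
}}

```text
time_s: 23.8
tcp_pos: [0.4806, -0.4034, 0.3336]
orientation: [-3.141, -0.0, 0.902]
ft_force: [-0.4, -0.3, 0.2]
grip_width: 1.005
```

```bash
python3 - <<'E'
from h import *
plan(.479,-.4033,.15,np.radians(141.5))
s=observe();c=read_camera('wrist');cv2.imwrite('pics/w23.png',c['img'][:,:,::-1])
cv2.imwrite('pics/c23.png',cv2.resize(c['img'][165:245,230:330,::-1],None,fx=6,fy=6,interpolation=2))
E
```

```text
pinch [ 0.4805 -0.4032  0.1536] jaw -0.668 | dx -0.0010 dy -0.0011 dz 0.0036 az 0.20 (alt -179.80) q6 -0.17 t 23.8
```

View pics/w23.png

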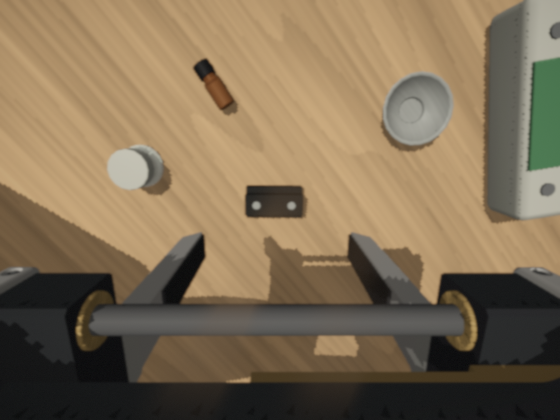

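View pics/c23.png

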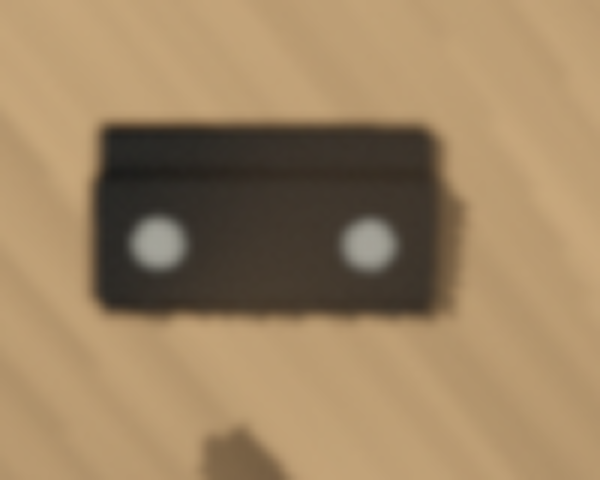

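```bash
python3 - <<'E'
from h import *
s=observe();c=read_camera('wrist')
w=ray(c,[(256.3,205.5),(291.5,205.5)],.024,s);print(w.round(4),w.mean(0),np.degrees(np.arctan2(*(w[0]-w[1])[1::-1])))
e=ray(c,[(230+97/6,205.5),(230+438/6,205.5)],.024,s);print(e.round(4),e.mean(0),np.linalg.norm(e[0]-e[1]))
plan(*e.mean(0)[:2],.022,np.radians(141.5))
E
```

```text
[[ 0.4644 -0.3922  0.024 ]
 [ 0.4928 -0.4147  0.024 ]] [ 0.47862665 -0.40347562  0.024     ] 141.66461573054812
[[ 0.4562 -0.3858  0.024 ]
 [ 0.5021 -0.4221  0.024 ]] [ 0.47917801 -0.40391161  0.024     ] 0.05852012221679648
pinch [ 0.4807 -0.4034  0.154 ] jaw -0.67 | dx -0.0013 dy -0.0008 dz 0.1320 az 0.13 (alt -179.87) q6 -0.17 t 23.9
```

>>> {"method": "drive_tool", "body": {
  "steps": [
    {"ax": 0,"ay": 0,"az": 0,"dx": -0.001,"dy": -0.001,"dz": 0.04,"fingers": -1},
    {"ax": 0,"ay": 0,"az": 0,"dx": -0.001,"dy": -0.001,"dz": 0.08,"fingers": -1},
    {"ax": 0,"ay": 0,"az": 0,"dx": -0.001,"dy": -0.001,"dz": 0.11,"fingers": -1},
    {"ax": 0,"ay": 0,"az": 0,"dx": -0.001,"dy": -0.001,"dz": 0.128,"fingers": -1},
    {"ax": 0,"ay": 0,"az": 0,"dx": -0.001,"dy": -0.001,"dz": 0.128,"fingers": -1},
    {"ax": 0,"ay": 0,"az": 0,"dx": -0.001,"dy": -0.001,"dz": 0.128,"fingers": -1},
    {"ax": 0,"ay": 0,"az": 0,"dx": -0.001,"dy": -0.001,"dz": 0.128,"fingers": -1}
  ]
}}

```text
time_s: 24.6
tcp_pos: [0.48, -0.4045, 0.2081]
orientation: [3.138, 0.001, 0.899]
ft_force: [0.1, 0.2, 0.6]
grip_width: 1.0
```

```bash
python3 - <<'E'
from h import *
plan(.4792,-.4039,.0215,np.radians(141.5))
s=observe();c=read_camera('wrist');cv2.imwrite('pics/w24.png',c['img'][:,:,::-1])
E
```

```text
pinch [ 0.4804 -0.405   0.0281] jaw -0.671 | dx 0.0001 dy -0.0016 dz 0.0066 az 0.03 (alt -179.97) q6 -0.17 t 24.6
```

View pics/w24.png

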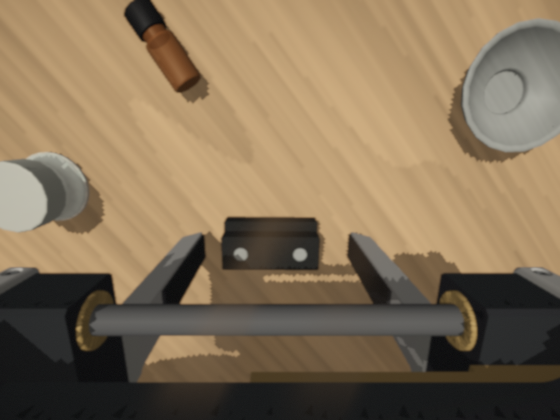

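The chock is centred between the pads (screw heads at (240,254) and (300,254)). Lower 6 mm and close.

>>> {"method": "drive_tool", "body": {
  "steps": [
    {"ax": 0,"ay": 0,"az": 0,"dx": 0,"dy": -0.001,"dz": 0.005,"fingers": -1},
    {"ax": 0,"ay": 0,"az": 0,"dx": 0,"dy": -0.001,"dz": 0.006,"fingers": -1},
    {"ax": 0,"ay": 0,"az": 0,"dx": 0,"dy": -0.001,"dz": 0.006,"fingers": 1},
    {"ax": 0,"ay": 0,"az": 0,"dx": 0,"dy": -0.001,"dz": 0.006,"fingers": 1},
    {"ax": 0,"ay": 0,"az": 0,"dx": 0,"dy": -0.001,"dz": 0.006,"fingers": 1},
    {"ax": 0,"ay": 0,"az": 0,"dx": 0,"dy": -0.001,"dz": 0.006,"fingers": 1},
    {"ax": 0,"ay": 0,"az": 0,"dx": 0,"dy": -0.001,"dz": 0.006,"fingers": 1},
    {"ax": 0,"ay": 0,"az": 0,"dx": 0,"dy": -0.001,"dz": 0.006,"fingers": 1},
    {"ax": 0,"ay": 0,"az": 0,"dx": 0,"dy": -0.001,"dz": 0.006,"fingers": 1}
  ]
}}

```text
time_s: 25.55
tcp_pos: [0.4785, -0.4032, 0.2002]
orientation: [-3.141, 0.0, 0.899]
ft_force: [-1.2, 0.4, 0.8]
grip_width: 0.636
```

```bash
python3 - <<'E'
from h import *
plan(.4792,-.4039,.0215,np.radians(141.5))
s=observe();c=read_camera('wrist');cv2.imwrite('pics/w25.png',c['img'][:,:,::-1])
E
```

```text
pinch [ 0.4784 -0.4032  0.0202] jaw -0.672 | dx -0.0001 dy 0.0010 dz -0.0013 az 0.01 (alt -179.99) q6 -0.17 t 25.6
```

View pics/w25.png

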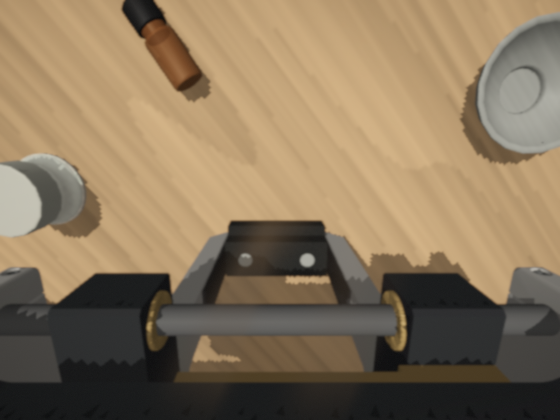

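>>> {"method": "drive_tool", "body": {
  "steps": [
    {"ax": 0,"ay": 0,"az": 0,"dx": 0,"dy": 0,"dz": -0.03,"fingers": 1},
    {"ax": 0,"ay": 0,"az": 0,"dx": 0,"dy": 0,"dz": -0.08,"fingers": 1},
    {"ax": 0,"ay": 0,"az": 0,"dx": 0,"dy": 0,"dz": -0.13,"fingers": 1},
    {"ax": 0,"ay": 0,"az": 0,"dx": 0,"dy": 0,"dz": -0.13,"fingers": 1}
  ]
}}

```text
time_s: 26.0
tcp_pos: [0.4806, -0.4054, 0.3395]
orientation: [3.125, 0.003, 0.899]
ft_force: [0.7, -0.4, -0.5]
grip_width: 0.635
```

```bash
python3 -c "
from h import *
tplan(.035,0,.13)"
```

```text
pinch [ 0.4827 -0.4077  0.1595] jaw -0.672 | dx 0.3438 dy -0.1377 dz 0.0263 az 58.91 (alt -121.09) q6 -0.17 t 26.0
```

>>> {"method": "drive_tool", "body": {
  "steps": [
    {"ax": 0,"ay": 0,"az": -75,"dx": 0.2,"dy": -0.08,"dz": 0,"fingers": 1},
    {"ax": 0,"ay": 0,"az": -75,"dx": 0.2,"dy": -0.08,"dz": 0,"fingers": 1},
    {"ax": 0,"ay": 0,"az": -75,"dx": 0.2,"dy": -0.08,"dz": 0,"fingers": 1},
    {"ax": 0,"ay": 0,"az": -75,"dx": 0.2,"dy": -0.08,"dz": 0,"fingers": 1},
    {"ax": 0,"ay": 0,"az": -75,"dx": 0.2,"dy": -0.08,"dz": 0,"fingers": 1},
    {"ax": 0,"ay": 0,"az": -75,"dx": 0.2,"dy": -0.08,"dz": 0,"fingers": 1},
    {"ax": 0,"ay": 0,"az": -75,"dx": 0.2,"dy": -0.08,"dz": 0,"fingers": 1},
    {"ax": 0,"ay": 0,"az": -75,"dx": 0.2,"dy": -0.08,"dz": 0,"fingers": 1},
    {"ax": 0,"ay": 0,"az": -75,"dx": 0.2,"dy": -0.08,"dz": 0,"fingers": 1},
    {"ax": 0,"ay": 0,"az": -75,"dx": 0.2,"dy": -0.08,"dz": 0,"fingers": 1}
  ]
}}

```text
time_s: 27.0
tcp_pos: [0.5401, -0.1966, 0.3291]
orientation: [-3.141, -0.001, 2.208]
ft_force: [-0.7, 0.1, -1.9]
grip_width: 0.633
```

```bash
python3 -c "
from h import *
tplan(.035,0,.13)"
```

```text
pinch [ 0.5398 -0.1965  0.1491] jaw 0.637 | dx 0.0858 dy 0.1249 dz 0.0192 az -46.11 (alt 133.89) q6 -1.14 t 27.0
```

>>> {"method": "drive_tool", "body": {
  "steps": [
    {"ax": 0,"ay": 0,"az": -46.1,"dx": 0.086,"dy": 0.125,"dz": 0.018,"fingers": 1},
    {"ax": 0,"ay": 0,"az": -46.1,"dx": 0.086,"dy": 0.125,"dz": 0.018,"fingers": 1},
    {"ax": 0,"ay": 0,"az": -46.1,"dx": 0.086,"dy": 0.125,"dz": 0.018,"fingers": 1},
    {"ax": 0,"ay": 0,"az": -46.1,"dx": 0.086,"dy": 0.125,"dz": 0.018,"fingers": 1},
    {"ax": 0,"ay": 0,"az": -46.1,"dx": 0.086,"dy": 0.125,"dz": 0.018,"fingers": 1},
    {"ax": 0,"ay": 0,"az": -46.1,"dx": 0.086,"dy": 0.125,"dz": 0.018,"fingers": 1},
    {"ax": 0,"ay": 0,"az": -46.1,"dx": 0.086,"dy": 0.125,"dz": 0.018,"fingers": 1},
    {"ax": 0,"ay": 0,"az": -46.1,"dx": 0.086,"dy": 0.125,"dz": 0.018,"fingers": 1},
    {"ax": 0,"ay": 0,"az": -46.1,"dx": 0.086,"dy": 0.125,"dz": 0.018,"fingers": 1}
  ]
}}

```text
time_s: 27.9
tcp_pos: [0.5896, -0.0536, 0.312]
orientation: [3.142, -0.0, 3.01]
ft_force: [-0.4, -0.5, -1.5]
grip_width: 0.633
```

```bash
python3 - <<'E'
from h import *
tplan(.03,0,.035)
s=observe();c=read_camera('wrist');cv2.imwrite('pics/w26.png',c['img'][:,:,::-1])
cv2.imwrite('pics/c26.png',cv2.resize(c['img'][60:240,180:380,::-1],None,fx=3.3,fy=3.3,interpolation=2))
E
```

```text
pinch [ 0.5895 -0.0535  0.132 ] jaw 1.44 | dx 0.0053 dy 0.0003 dz 0.0970 az -0.11 (alt 179.89) q6 -1.68 t 27.9
```

View pics/w26.png

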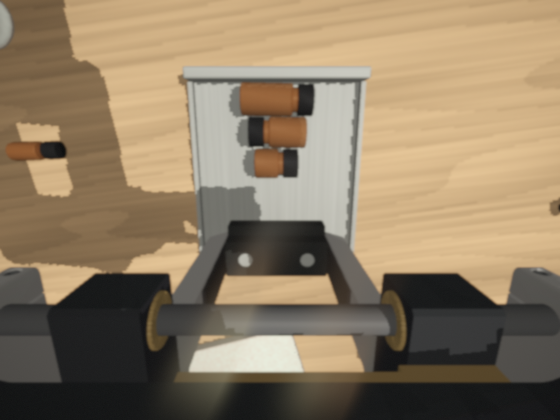

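View pics/c26.png

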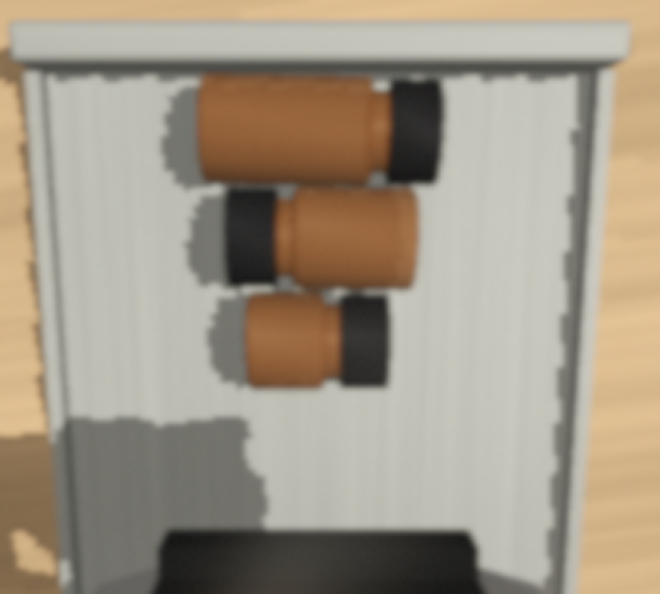

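```bash
python3 - <<'E'
from h import *
s=observe();c=read_camera('wrist')
P=lambda u,v:(180+u/3.3,60+v/3.3)
for n,a,b in [("long",(197,75),(440,182)),("med",(226,187),(416,288)),("short",(245,292),(390,388))]:
    w=ray(c,[P(*a),P(*b)],.018,s);print(n,tpos(w[0]),tpos(w[1]),tpos(w.mean(0)))
E
```

```text
long (np.float64(-0.0779), np.float64(-0.0324)) (np.float64(-0.0506), np.float64(0.033)) (np.float64(-0.0643), np.float64(0.0003))
med (np.float64(-0.0494), np.float64(-0.0254)) (np.float64(-0.0223), np.float64(0.0271)) (np.float64(-0.0359), np.float64(0.0008))
short (np.float64(-0.0213), np.float64(-0.0208)) (np.float64(0.0059), np.float64(0.0203)) (np.float64(-0.0077), np.float64(-0.0003))
```

The row measures long −0.064, medium −0.036, short −0.008. I'll lower the chock at x = 0.030 and slide it up to about 0.023.

>>> {"method": "drive_tool", "body": {
  "steps": [
    {"ax": 0,"ay": 0,"az": 0,"dx": 0.005,"dy": 0,"dz": 0.04,"fingers": 1},
    {"ax": 0,"ay": 0,"az": 0,"dx": 0.005,"dy": 0,"dz": 0.075,"fingers": 1},
    {"ax": 0,"ay": 0,"az": 0,"dx": 0.005,"dy": 0,"dz": 0.09,"fingers": 1},
    {"ax": 0,"ay": 0,"az": 0,"dx": 0.005,"dy": 0,"dz": 0.099,"fingers": 1},
    {"ax": 0,"ay": 0,"az": 0,"dx": 0.005,"dy": 0,"dz": 0.099,"fingers": 1},
    {"ax": 0,"ay": 0,"az": 0,"dx": 0.005,"dy": 0,"dz": 0.099,"fingers": 1}
  ]
}}

```text
time_s: 28.6
tcp_pos: [0.5857, -0.053, 0.2147]
orientation: [-3.141, 0.003, 3.012]
ft_force: [1.0, -0.1, -1.0]
grip_width: 0.637
```

```bash
python3 - <<'E'
from h import *
tplan(.0235,0,.0245)
s=observe();c=read_camera('wrist');cv2.imwrite('pics/w27.png',c['img'][:,:,::-1])
E
```

```text
pinch [ 0.5862 -0.0531  0.0347] jaw 1.442 | dx 0.0085 dy 0.0003 dz 0.0101 az -0.01 (alt 179.99) q6 -1.68 t 28.6
```

View pics/w27.png

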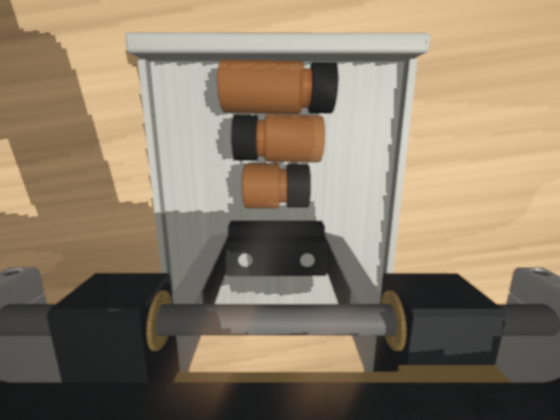

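>>> {"method": "drive_tool", "body": {
  "steps": [
    {"ax": 0,"ay": 0,"az": 0,"dx": 0.001,"dy": 0,"dz": 0.006,"fingers": 1},
    {"ax": 0,"ay": 0,"az": 0,"dx": 0.001,"dy": 0,"dz": 0.0085,"fingers": 1},
    {"ax": 0,"ay": 0,"az": 0,"dx": 0.003,"dy": 0,"dz": 0.0085,"fingers": 1},
    {"ax": 0,"ay": 0,"az": 0,"dx": 0.006,"dy": 0,"dz": 0.009,"fingers": 1},
    {"ax": 0,"ay": 0,"az": 0,"dx": 0.0065,"dy": 0,"dz": 0.009,"fingers": 1},
    {"ax": 0,"ay": 0,"az": 0,"dx": 0.0065,"dy": 0,"dz": 0.009,"fingers": 1},
    {"ax": 0,"ay": 0,"az": 0,"dx": 0.0065,"dy": 0,"dz": 0.009,"fingers": 1}
  ]
}}

```text
time_s: 29.35
tcp_pos: [0.5783, -0.0519, 0.2043]
orientation: [-3.142, 0.0, 3.012]
ft_force: [0.5, -1.1, -1.1]
grip_width: 0.641
```

```bash
python3 - <<'E'
from h import *
tplan(.0235,0,.0242)
s=observe();c=read_camera('wrist');cv2.imwrite('pics/w28.png',c['img'][:,:,::-1])
E
```

```text
pinch [ 0.5783 -0.0519  0.0243] jaw 1.442 | dx 0.0005 dy 0.0001 dz 0.0001 az 0.00 (alt -180.00) q6 -1.68 t 29.4
```

View pics/w28.png

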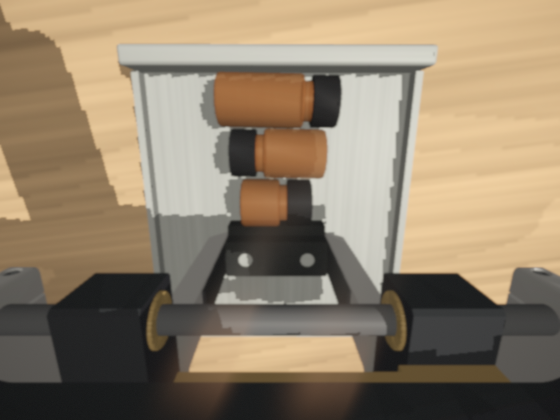

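The chock is about to touch short (edges at rows 224–226), and its weight still hangs on the gripper. I'll go 1 mm down and 1.5 mm in, then check the force.

>>> {"method": "drive_tool", "body": {
  "steps": [
    {"ax": 0,"ay": 0,"az": 0,"dx": 0.001,"dy": 0,"dz": 0.0005,"fingers": 1},
    {"ax": 0,"ay": 0,"az": 0,"dx": 0.0015,"dy": 0,"dz": 0.001,"fingers": 1},
    {"ax": 0,"ay": 0,"az": 0,"dx": 0.0015,"dy": 0,"dz": 0.001,"fingers": 1},
    {"ax": 0,"ay": 0,"az": 0,"dx": 0.0015,"dy": 0,"dz": 0.001,"fingers": 1}
  ]
}}

```text
time_s: 29.8
tcp_pos: [0.5776, -0.0518, 0.2042]
orientation: [-3.141, 0.003, 3.012]
ft_force: [2.1, -0.2, 3.7]
grip_width: 0.639
```

```bash
python3 - <<'E'
from h import *
tplan(.0235,0,.0242)
print(observe()['ft_force'])
c=read_camera('wrist');cv2.imwrite('pics/w29.png',c['img'][:,:,::-1])
E
```

```text
pinch [ 0.5782 -0.0519  0.0242] jaw 1.442 | dx 0.0004 dy 0.0001 dz 0.0000 az -0.00 (alt 180.00) q6 -1.68 t 29.8
[ 2.12859756 -0.22720196  3.70752237]
```

View pics/w29.png

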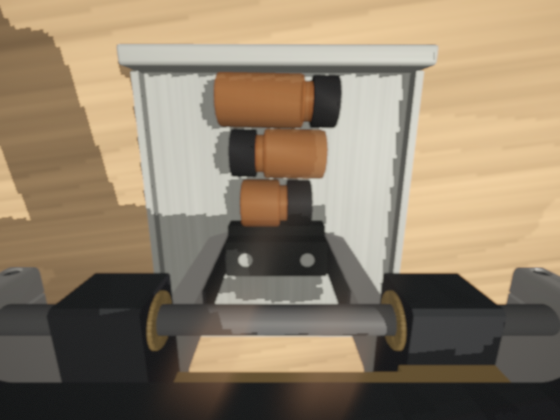

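On the floor (+3.7 N) and held by friction or contact. Release and rise.

>>> {"method": "drive_tool", "body": {
  "steps": [
    {"ax": 0,"ay": 0,"az": 0,"dx": 0,"dy": 0,"dz": 0,"fingers": -0.1},
    {"ax": 0,"ay": 0,"az": 0,"dx": 0,"dy": 0,"dz": 0,"fingers": -0.4},
    {"ax": 0,"ay": 0,"az": 0,"dx": 0,"dy": 0,"dz": 0,"fingers": -0.8},
    {"ax": 0,"ay": 0,"az": 0,"dx": 0,"dy": 0,"dz": 0,"fingers": -0.8},
    {"ax": 0,"ay": 0,"az": 0,"dx": 0,"dy": 0,"dz": 0,"fingers": -0.8},
    {"ax": 0,"ay": 0,"az": 0,"dx": 0,"dy": 0,"dz": -0.03,"fingers": -0.8},
    {"ax": 0,"ay": 0,"az": 0,"dx": 0,"dy": 0,"dz": -0.08,"fingers": -0.8},
    {"ax": 0,"ay": 0,"az": 0,"dx": 0,"dy": 0,"dz": -0.13,"fingers": -0.8},
    {"ax": 0,"ay": 0,"az": 0,"dx": 0,"dy": 0,"dz": -0.14,"fingers": -0.8},
    {"ax": 0,"ay": 0,"az": 0,"dx": 0,"dy": 0,"dz": -0.14,"fingers": -0.8}
  ]
}}

```text
time_s: 30.85
tcp_pos: [0.577, -0.0518, 0.345]
orientation: [-3.141, 0.003, 3.012]
ft_force: [0.3, -0.0, -0.4]
grip_width: 0.896
```

>>> {"method": "drive_tool", "body": {
  "steps": [
    {"ax": 0,"ay": 0,"az": 0,"dx": -0.04,"dy": 0,"dz": 0,"fingers": -0.8},
    {"ax": 0,"ay": 0,"az": 0,"dx": -0.04,"dy": 0,"dz": 0,"fingers": -0.8},
    {"ax": 0,"ay": 0,"az": 0,"dx": -0.04,"dy": 0,"dz": 0,"fingers": -0.8}
  ]
}}

```text
time_s: 31.15
tcp_pos: [0.6156, -0.0568, 0.3393]
orientation: [3.141, -0.007, 3.012]
ft_force: [0.0, 0.5, -0.5]
grip_width: 0.902
```

```bash
python3 - <<'E'
from h import *
s=observe();c=read_camera('wrist');cv2.imwrite('pics/w30.png',c['img'][:,:,::-1])
cv2.imwrite('pics/c30.png',cv2.resize(c['img'][20:220,180:380,::-1],None,fx=3,fy=3,interpolation=2))
np.save('w30.npy',dict(c=c,s=s),allow_pickle=True)
t=read_camera('top');cv2.imwrite('pics/t30.png',t['img'][:,:,::-1])
E
```

```text
(no output)
```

View pics/w30.png

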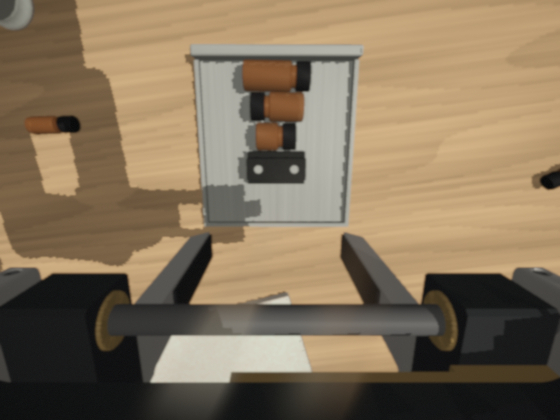

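View pics/c30.png

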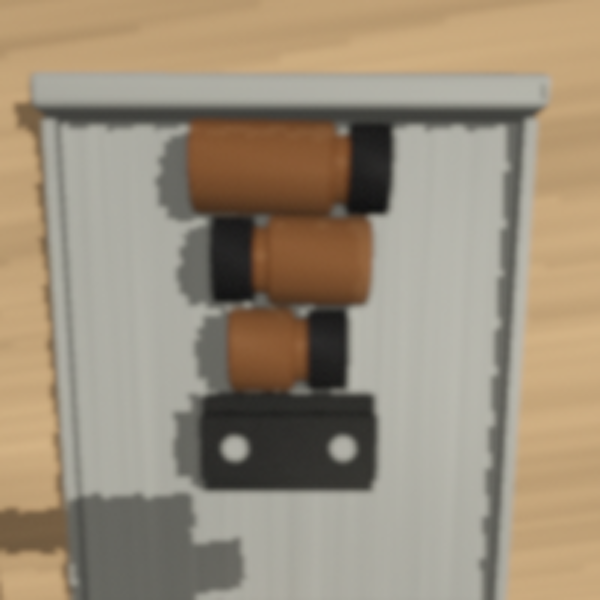

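View pics/t30.png

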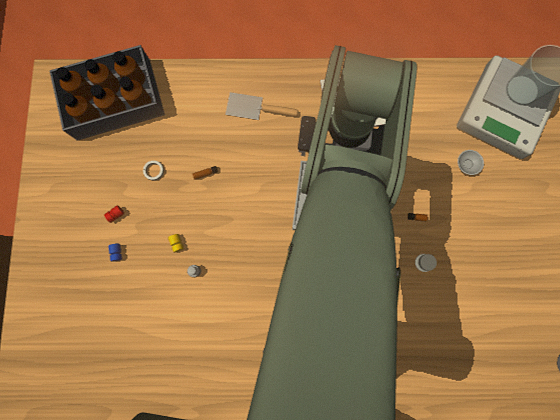

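```bash
python3 - <<'E'
from h import *
d=np.load('w30.npy',allow_pickle=True).item();c,s=d['c'],d['s']
P=lambda u,v:(180+u/3,20+v/3)
for n,a,b,z in [("long",(188,120),(392,213),.018),("med",(211,215),(372,303),.018),("short",(227,309),(348,390),.018),("screws",(235,448),(342,448),.028)]:
    w=ray(c,[P(*a),P(*b)],z,s);print(n,tpos(w[0]),tpos(w[1]),tpos(w.mean(0)))
# second time for rest check
c2=read_camera('wrist');print("diff",np.abs(c2['img'][40:200,190:360].astype(int)-c['img'][40:200,190:360]).mean())
E
```

```text
long (np.float64(-0.0781), np.float64(-0.0321)) (np.float64(-0.0505), np.float64(0.0333)) (np.float64(-0.0643), np.float64(0.0006))
med (np.float64(-0.0499), np.float64(-0.0254)) (np.float64(-0.0225), np.float64(0.0275)) (np.float64(-0.0362), np.float64(0.001))
short (np.float64(-0.0206), np.float64(-0.0207)) (np.float64(0.0059), np.float64(0.02)) (np.float64(-0.0074), np.float64(-0.0004))
screws (np.float64(0.0244), np.float64(-0.0182)) (np.float64(0.0244), np.float64(0.0176)) (np.float64(0.0244), np.float64(-0.0003))
diff 2.4023651960784314
```

Everything is in tolerance, the gaps are about 1 mm, and the slim vials have not moved. Handing in.

```bash
python3 -c "
from rig import *
print(sign_off())"
```

```text
the job is handed in; nothing more can be done
None
```

I gripped the long, medium and short thick vials end to end, in that order. I laid them in the tray from the stop wall outwards and slid medium and short up to their neighbours. I then set the chock against the shortest vial and handed the job in at about 31 s of the 112 s. `sign_off()` reported no verdict.

**Last wrist-camera check (tray frame, before hand-in):**

| Item | x (mm) | y (mm) |
|---|---|---|
| Long vial | −64 | 1 |
| Medium vial | −36 | 1 |
| Short vial | −7 | 0 |
| Chock | 24 | 0 |

- **Row:** all four pieces looked parallel to the tray's y axis. The chock stands about 32 mm from the short vial and is wide base down, with the screw heads up. Gaps are about 1 mm or less, roughly at the 2 mm calibration limit, so I could not confirm that every piece actually touches.
- **Slim vials:** both still sat at their original pixels in the top view.
- **Contact:** the gripper was open and well clear of everything at hand-in.
- **Weak check:** I compared two wrist pictures to see whether the row was at rest. The difference (mean 2.4 grey levels) is likely noise and arm settling, but it is no sharp proof that nothing was moving.

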